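# Put the coated plates away in the dust box with a spatula

## Task

The coating on the small footed plates must not be touched by the gripper: slide the spatula under each plate, lift it, and set it down level on the floor of a bay of the dust box, one plate to a bay. Then lay the spatula back flat on its rubber mat, along it, and press down all three covers of the dust box, those of empty bays too, until the catches hold them shut. Leave the other things on the bench where they are.

Things in the scene. Friction and masses are not known exactly. Their poses are not given: they have to be found in the camera images.
- plate_a_mid (a point): centre of one of up to three alike coated aluminium plates (absent: None), 8.5 mm above its soles; z up, x, y parallel to its sides. 80x80 mm, 5 mm thick, on four corner feet 12 mm high (17 mm in all). The feet are 10x10 mm at the very corners: under each side an opening 60 mm wide, 12 mm high runs right through. Mass 0.08 to 0.15 kg
- plate_b_mid (a point): centre of one of up to three alike coated aluminium plates (absent: None), 8.5 mm above its soles; z up, x, y parallel to its sides. 80x80 mm, 5 mm thick, on four corner feet 12 mm high (17 mm in all). The feet are 10x10 mm at the very corners: under each side an opening 60 mm wide, 12 mm high runs right through. Mass 0.08 to 0.15 kg
- plate_c_mid (a point): centre of one of up to three alike coated aluminium plates (absent: None), 8.5 mm above its soles; z up, x, y parallel to its sides. 80x80 mm, 5 mm thick, on four corner feet 12 mm high (17 mm in all). The feet are 10x10 mm at the very corners: under each side an opening 60 mm wide, 12 mm high runs right through. Mass 0.08 to 0.15 kg
- spatula_grip (a point): centre of the spatula's wooden handle bar (80 mm long, 22 wide, 24 high), on two posts 55 mm above the underside of its flat steel blade. x: along the blade to its tip, z up. Blade 40 mm wide, 2.5 mm thick, from 40 mm behind this point to 110 mm in front of it; the front post ends 30 mm in front, so a plate rides with its centre 75 mm in front. Stands by itself; 0.22 kg
- tool_mat: flat black rubber mat, 200 mm along its x, 90 mm along its y, 2 mm thick, fixed; origin: centre of its underside. At the start the spatula stands on it, blade along the mat's x
- bay_0 (a point): floor centre of dust box bay 0 (0 leftmost, 2 rightmost; fixed, 130 mm apart). Floor 4 mm over the bench, inside 100x100 mm, walls 22 mm high left, right, behind. x: from the open front to the back, y left, z up. At the front only two corner sills 6 mm high, 4 mm thick, with a 64 mm gap between: lower a plate in over the sills, draw the blade out through the gap
- tab_0 (a point): upper face of the pressing tab (40 mm wide, 14 mm deep) at mid free edge of cover 0, the 112 mm wide, 3 mm thick aluminium cover of bay 0; 120 mm from the hinge. z: outward normal of its upper face. Pushed straight down while it stands steep it may jam: start from behind its upper edge
- hinge_0 (a point): point on the upper face of cover 0 at its hinge line, at the back of bay 0, 29 mm above the bench; hinge axis along the bay's y
- cover_0 (a joint): angle of cover 0 in rad: 0 shut (on the walls, top 29 mm above the bench), about 1.1 standing open. A weak spring (under 2 N at the tab) pushes it open unless it is pressed past a spring catch at its left side, which clicks over in the last 0.11 rad (about 6 N on the tab) and then holds it at 0 to 0.02
- bay_1 (a point): floor centre of dust box bay 1 (0 leftmost, 2 rightmost; fixed, 130 mm apart). Floor 4 mm over the bench, inside 100x100 mm, walls 22 mm high left, right, behind. x: from the open front to the back, y left, z up. At the front only two corner sills 6 mm high, 4 mm thick, with a 64 mm gap between: lower a plate in over the sills, draw the blade out through the gap
- tab_1 (a point): upper face of the pressing tab (40 mm wide, 14 mm deep) at mid free edge of cover 1, the 112 mm wide, 3 mm thick aluminium cover of bay 1; 120 mm from the hinge. z: outward normal of its upper face. Pushed straight down while it stands steep it may jam: start from behind its upper edge
- hinge_1 (a point): point on the upper face of cover 1 at its hinge line, at the back of bay 1, 29 mm above the bench; hinge axis along the bay's y
- cover_1 (a joint): angle of cover 1 in rad: 0 shut (on the walls, top 29 mm above the bench), about 1.1 standing open. A weak spring (under 2 N at the tab) pushes it open unless it is pressed past a spring catch at its left side, which clicks over in the last 0.11 rad (about 6 N on the tab) and then holds it at 0 to 0.02
- bay_2 (a point): floor centre of dust box bay 2 (0 leftmost, 2 rightmost; fixed, 130 mm apart). Floor 4 mm over the bench, inside 100x100 mm, walls 22 mm high left, right, behind. x: from the open front to the back, y left, z up. At the front only two corner sills 6 mm high, 4 mm thick, with a 64 mm gap between: lower a plate in over the sills, draw the blade out through the gap
- tab_2 (a point): upper face of the pressing tab (40 mm wide, 14 mm deep) at mid free edge of cover 2, the 112 mm wide, 3 mm thick aluminium cover of bay 2; 120 mm from the hinge. z: outward normal of its upper face. Pushed straight down while it stands steep it may jam: start from behind its upper edge
- hinge_2 (a point): point on the upper face of cover 2 at its hinge line, at the back of bay 2, 29 mm above the bench; hinge axis along the bay's y
- cover_2 (a joint): angle of cover 2 in rad: 0 shut (on the walls, top 29 mm above the bench), about 1.1 standing open. A weak spring (under 2 N at the tab) pushes it open unless it is pressed past a spring catch at its left side, which clicks over in the last 0.11 rad (about 6 N on the tab) and then holds it at 0 to 0.02
- bolt: steel hex bolt 60 mm long; a bystander (origin: middle of its underside)
- tin: round aluminium tin, 58 mm across, 28 mm high; a bystander (origin: centre of underside)
- marker: marker pen with black cap, 136 mm long, 16 mm thick; a bystander (origin: middle of its underside)
Not all that is in view belongs to the job. Leave any green look-alike of the part that bears plate_b_mid alone.

How it is judged:
By the outcome, as a careful person would: the job done as asked, in the order asked, and still so for the second after the job is handed in, with the robot touching nothing.
Of plate_a, plate_b, plate_c only 2 to 3 are there at a start; the rules pass over those that are not, and their reading is None.
At some moment in a run one of plate_a, plate_b, plate_c may be knocked a few centimetres aside while the robot is not near it.
It also fails if it takes over 210 s, if anything falls off the work surface, if the arm or the gripper's body presses on something with over 40 N, if the wrist force passes 120 N, or if a joint passes its speed limit or range.

## Robot

A 6-joint arm with a two-finger parallel gripper is mounted at the origin on the work surface; the furniture and walls round the work are solid. World frame = base frame: x ahead of the robot, y to its left, z up, the work surface at z = 0. Lengths are in mm, angles in rad, forces in N, time in s.
With the tool pointing down it reaches from about 300 to 850 mm from the base axis. Payload 4.2 kg.
Tool frame: the origin (TCP) lies midway between the tips of the shut fingers; the grasp point (between the pads) lies 19 mm behind it; z points along the fingers, y is the line along which they close (so a half turn about z gives the same grasp; the last joint's range is limited). The gripper opens to 91 mm and grips with 3 to 60 N. Pads are 32 mm wide; open, the fingers measure 118 mm over their backs; the gripper's body (76 mm by 178 mm) begins 60 mm behind the grasp point.
Start: joints at [1.1, 0.32, 1.565, -0, 1.257, -0.02], TCP at [250.524, 517.572, 213.976] pointing down, gripper open.
Joint ranges: [-3.11, 3.11], [-0.84, 2.01], [0.21, 2.61], [-1.34, 4.49], [0.05, 2.63], [-2.56, 2.56]. Speed limits (rad/s): [2.57, 2.57, 3.14, 3.14, 3.14, 3.14].

## Interface

Orientations are given as a rotation vector (axis times angle).
In Python, from station import bot gives the robot as it stands.
- The arm moves only by the tool send_rows, never from a script. Its argument "steps" is text: rows parted by semicolons, each of 4 numbers parted by spaces: the shift along the world's x, y, z as a fraction of full scale, then the turn about the world's z as a fraction of full scale. In form: x y z turn; .... A call has 1 to 5 rows; each row shifts and turns the commanded pose from where the row before left it; what a row does not reach is not made up. Full scale, the value 1, is 0.03 m for a shift and 0.12 rad for a turn. A row lasts 1/12 s, in which the tool goes at most 41.7 mm and 7.16 degrees, less where a joint would pass 70% of its speed; a pose out of reach is approached as far as the arm can. A call with a number of a shift or a turn outside -1 to 1 is refused whole. A call with a gripper value outside its range is refused whole. "fingers" is the opening, from -1 (shut) to 1 (fully open), set as the call begins (left out, the last holds). The fingers move at their own pace and stop on an object; "newtons" is the grip in N (left out, the last holds). Time passes only in rows, so rows that do not move let the fingers close. It gives the time, the measured TCP pose, the force, the opening and the grip force at its end, in the units of the state.
- bot.get_state(): the state, without advancing time (a new reading comes with each control period).
- bot.grab_frame(name): name is "scene" or "top" or "wrist"; returns (picture, depth): 480x640x3 uint8, red, green, blue; 480x640 float32, mm along the optical axis (not along the pixel's ray), 0 where there is no reading.
- bot.calibration(name): a dict with "fx", "fy", "cx", "cy" (pixels), "R" (3x3) and "t" (3): a world point X has camera coordinates R X + t; the wrist camera has in their place "T_tool_cam" (4x4, takes a point from camera to tool coordinates, whose origin is the TCP and whose axes are the flange's). Camera axes: x right, y down, z forward; pixel columns grow to the right and rows downward; lengths in mm; the calibration is good to about 2 mm. A picture is of the moment at which its call begins: read the wrist's pose just before it. calibration takes no time and is no camera call.
- bot.close_job(): hands the job in; it is judged then, once.
The state is a dict: "time": time; "joint_pos": joint angles; "qvel": joint speeds; "joint_efforts": joint torques, N m; "tool_pos": TCP position; "tcp_rot": TCP orientation; "wrist_force": force on the tool from outside, world axes, zero at the start; "ft_torque": the same for the moment, N m; "grip_width": opening from 0.0 (shut) to 1.0 (fully open); "gripper_force": force on a finger pad.
Only numpy, scipy, OpenCV 4.12 (cv2) and the standard library are available. Lean on these libraries where they do the work, as an engineer would, in place of code of your own. Each camera call takes 0.05 s, during which the arm holds its last target. There are 200 camera calls.

## Working session

There is one attempt and no reset: what is moved stays moved. The work goes in short steps, Python scripts to look and compute and a tool call to move; the robot and the scene stay as the last step left them, time stands still between calls to the robot, and variables do not carry over. Pictures are saved under pics/ and viewed, at most 14 in all, crops included, and the job is handed in when it is done.

Besides the shell and the picture viewer there is one more tool, called after "Request:" by a JSON object that holds its "op" and its "data", one argument or row to a line. send_rows: Moves the arm, as the interface text tells. Shift numbers are shares of 0.03 m and turn numbers shares of 0.12 rad, none past 1 either way. Its arguments: {"type":"object","properties":{"steps":{"type":"string"},"fingers":{"type":"number"},"newtons":{"type":"number"}},"required":["steps"]}

```bash
mkdir -p pics
cat > h.py <<'E'
import numpy as np, cv2
from station import bot
def grab(n,save=None):
    s=bot.get_state(); c=bot.calibration(n); p,d=bot.grab_frame(n)
    if save: cv2.imwrite(f'pics/{save}.png',cv2.cvtColor(p,cv2.COLOR_RGB2BGR))
    if n=='wrist':
        T=np.array(c['T_tool_cam']); Rt=cv2.Rodrigues(np.array(s['tcp_rot'],float))[0]
        Rw=Rt@T[:3,:3]; o=Rt@T[:3,3]+np.array(s['tool_pos'])
    else:
        R=np.array(c['R']); Rw=R.T; o=-R.T@np.array(c['t'])
    return p,d,(c,Rw,o)
def ray(cam,u,v):
    c,Rw,o=cam; return o,Rw@np.array([(u-c['cx'])/c['fx'],(v-c['cy'])/c['fy'],1.])
def onz(cam,u,v,z):
    o,r=ray(cam,u,v); return o+r*(z-o[2])/r[2]
def cloud(cam,d):
    c,Rw,o=cam; v,u=np.mgrid[:d.shape[0],:d.shape[1]]
    P=np.stack([(u-c['cx'])/c['fx']*d,(v-c['cy'])/c['fy']*d,d],-1)
    P=P@Rw.T+o; P[d<=0]=np.nan; return P
def proj(cam,X):
    c,Rw,o=cam; q=Rw.T@(np.array(X)-o); return c['fx']*q[0]/q[2]+c['cx'],c['fy']*q[1]/q[2]+c['cy']
E
python3 - <<'E'
from h import *
for n in('top','scene'):
    p,d,c=grab(n,n+'0'); print(n,c[2],c[1].round(2).tolist(),c[0]['fx'])
    np.savez(n+'0.npz',p=p,d=d)
s=bot.get_state(); print(s)
E
```

```text
top [ 378.74218691  -28.87389993 1330.55665823] [[0.02, -1.0, 0.09], [-1.0, -0.01, 0.01], [-0.01, -0.09, -1.0]] 591.6999562941336
scene [-586.43122981 -867.85021883  899.3154637 ] [[0.6, -0.43, 0.68], [-0.8, -0.31, 0.52], [-0.01, -0.85, -0.52]] 591.0013279704305
{'time': 0.1, 'joint_pos': array([ 1.09998619e+00,  3.20211712e-01,  1.56553237e+00, -9.50641730e-06,
        1.25741922e+00, -1.99659937e-02]), 'qvel': array([-0.00030373, -0.00214579, -0.00213321, -0.00064161,  0.00063592,
        0.00061268]), 'joint_efforts': array([ 1.11263096e-03, -4.13331807e+01, -2.32510489e+01,  7.28902454e-02,
        4.22063924e-02, -6.07583274e-05]), 'tool_pos': array([250.32241962, 517.1521562 , 213.22327998]), 'tcp_rot': array([-7.02113779e-01, -3.06174668e+00,  2.39642275e-03]), 'wrist_force': array([ 0.53928357, -0.52773695, -0.31565594]), 'ft_torque': array([-0.0200518 , -0.05267557,  0.01423285]), 'gripper_force': 0.0, 'grip_width': 1.001875149383012}
```

View pics/top0.png

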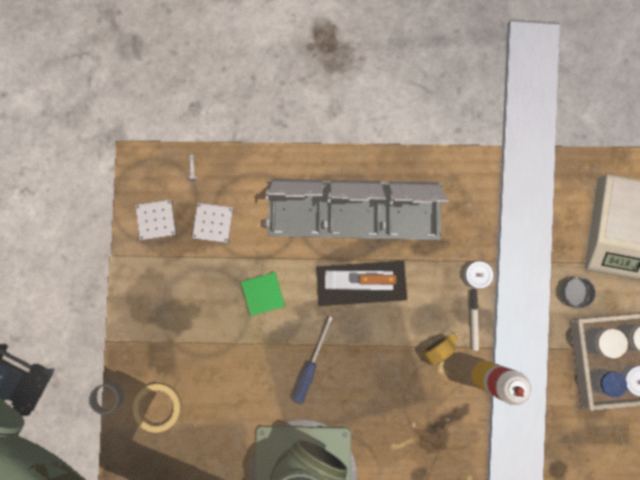

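View pics/scene0.png

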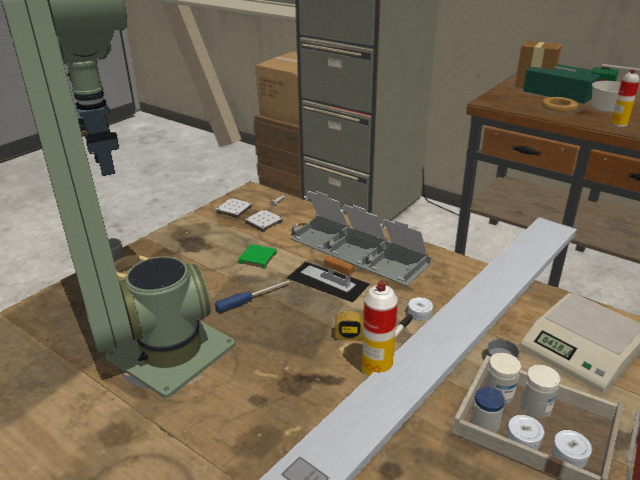

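The top view shows two white plates at px (155,220) and (213,223), and the box bays at about x 297, 355 and 414, with the open fronts toward the robot. The spatula is on its mat with the handle at (378,280) and the tip at (325,280). The green decoy is at (263,294). Only two plates are visible.

```bash
cat > m.py <<'E'
from h import *
def rect(cam,mask,z,amin=200):
    out=[]
    for k in cv2.findContours(mask.astype(np.uint8),cv2.RETR_EXTERNAL,cv2.CHAIN_APPROX_NONE)[0]:
        if cv2.contourArea(k)<amin: continue
        W=np.array([onz(cam,u,v,z)[:2] for u,v in k[:,0]],np.float32)
        out.append(cv2.minAreaRect(W))
    return out
E
python3 - <<'E'
from m import *
c=bot.calibration('top');f=np.load('top0.npz');p,d=f['p'],f['d']
R=np.array(c['R']);cam=(c,R.T,-R.T@np.array(c['t']))
hsv=cv2.cvtColor(p,cv2.COLOR_RGB2HSV);H,S,V=cv2.split(hsv)
P=cloud(cam,d);Z=P[...,2]
roi=np.zeros(S.shape,bool);roi[190:255,125:245]=1
w=(S<60)&(V>130)&roi; w=cv2.morphologyEx(w.astype(np.uint8),cv2.MORPH_CLOSE,np.ones((5,5)))
print('plates',rect(cam,w,17))
roi[:]=0;roi[255:310,310:415]=1
print('mat',rect(cam,cv2.morphologyEx(((V<60)&roi).astype(np.uint8),cv2.MORPH_CLOSE,np.ones((25,25))),2))
print('handle',rect(cam,(H<18)&(S>150)&(V>120)&roi,67,60))
b=(S<50)&(V>90)&roi
print('blade',rect(cam,b,4.5,60))
m=(H<18)&(S>150)&(V>120)&roi; print('handle Z',np.nanmedian(Z[m]), 'mat Z',np.nanmedian(Z[(V<60)&roi]),'benchZ',np.nanmedian(Z[320:340,150:250]),'plateZ',np.nanmedian(Z[w>0]))
big=cv2.resize(p[165:315,125:455],None,fx=2.4,fy=2.4,interpolation=cv2.INTER_CUBIC);cv2.imwrite('pics/crop0.png',big[...,::-1])
# box: near-top heights grid
box=(Z>15)&(Z<40)
vv,uu=np.nonzero(box&(np.arange(640)[None]>255)&(np.arange(640)[None]<455)&(np.arange(480)[:,None]<250)&(np.arange(480)[:,None]>170))
Q=P[vv,uu];print('box range',Q.min(0),Q.max(0))
cv=(Z>60)&(np.arange(640)[None]>255)&(np.arange(640)[None]<455)&(np.arange(480)[:,None]<250)&(np.arange(480)[:,None]>170)
Q=P[cv];print('cover',np.percentile(Q,[1,99],axis=0))
E
```

```text
plates [((548.2586669921875, 214.95803833007812), (83.84866333007812, 82.73014068603516), 83.56488037109375), ((552.7107543945312, 342.4312438964844), (83.51203155517578, 83.42967987060547), 9.585687637329102)]
mat []
handle [((425.4169006347656, -151.86618041992188), (12.766486167907715, 70.26439666748047), 0.8858360052108765)]
blade [((424.862060546875, -115.57420349121094), (44.674476623535156, 154.4328155517578), 0.878700852394104)]
handle Z 68.5458871147789 mat Z nan benchZ 0.11767919307283137 plateZ 16.89366375997156
box range [ 530.43333295 -301.89382781   15.06571153] [649.71197459  97.39757182  39.89868016]
cover [[ 582.35954528 -287.71561173   60.67251023]
 [ 628.07364273   81.73084103  142.17267983]]
  return np.nanmean(a, axis, out=out, keepdims=keepdims)
```

View pics/crop0.png

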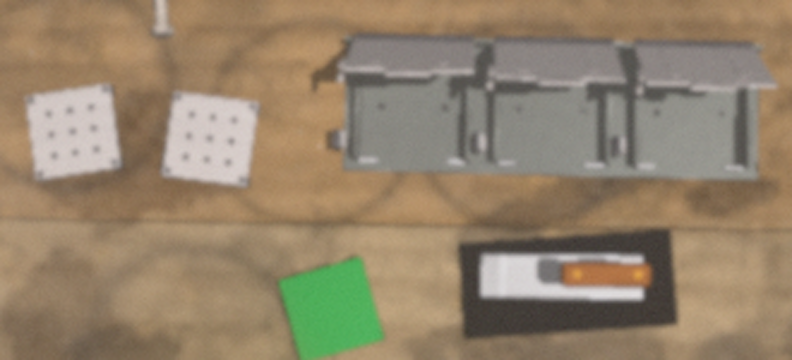

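Request:
{"op": "send_rows", "data": {
  "steps": "0.23 -0.89 0.1 -0.37;0.23 -0.89 0.1 -0.37;0.23 -0.89 0.1 -0.37;0.23 -0.89 0.1 -0.37;0.23 -0.89 0.1 -0.37",
  "fingers": 0.2
}}

```text
time: 0.52
tool_pos: [284.9, 382.6, 228.6]
tcp_rot: [-1.039, -2.964, 0.002]
wrist_force: [0.2, 0.8, 0.1]
grip_width: 0.664
gripper_force: 0.0
```

Request:
{"op": "send_rows", "data": {
  "steps": "0.23 -0.89 0.1 -0.37;0.23 -0.89 0.1 -0.37;0.23 -0.89 0.1 -0.37;0.23 -0.89 0.1 -0.37;0.23 -0.89 0.1 -0.37"
}}

```text
time: 0.93
tool_pos: [319.3, 249.1, 243.8]
tcp_rot: [-1.362, -2.831, 0.001]
wrist_force: [1.3, 0.3, 0.3]
grip_width: 0.607
gripper_force: 0.0
```

Request:
{"op": "send_rows", "data": {
  "steps": "0.23 -0.89 0.1 -0.37;0.23 -0.89 0.1 -0.37;0.23 -0.89 0.1 -0.37;0.23 -0.89 0.1 -0.37;0.23 -0.89 0.1 -0.37"
}}

```text
time: 1.35
tool_pos: [353.8, 115.7, 258.9]
tcp_rot: [-1.667, -2.663, 0.0]
wrist_force: [0.8, -0.6, -0.8]
grip_width: 0.597
gripper_force: 0.0
```

Request:
{"op": "send_rows", "data": {
  "steps": "0.23 -0.89 0.1 -0.37;0.23 -0.89 0.1 -0.37;0.23 -0.89 0.1 -0.37;0.23 -0.89 0.1 -0.37;0.23 -0.89 0.1 -0.37"
}}

```text
time: 1.77
tool_pos: [388.3, -17.8, 273.9]
tcp_rot: [-1.952, -2.461, 0.0]
wrist_force: [0.5, -0.2, 0.4]
grip_width: 0.598
gripper_force: 0.0
```

Request:
{"op": "send_rows", "data": {
  "steps": "0.23 -0.89 0.1 -0.37;0.23 -0.89 0.1 -0.37;0.23 -0.89 0.1 -0.37;0.23 -0.89 0.1 -0.37;0 0 0 0"
}}

```text
time: 2.18
tool_pos: [417.3, -127.1, 285.9]
tcp_rot: [2.165, 2.274, -0.002]
wrist_force: [0.0, 0.5, 0.0]
grip_width: 0.6
gripper_force: 0.0
```

Run:
```python
from m import *
p,d,cam=grab('wrist','w1');np.savez('w1.npz',p=p,d=d,Rw=cam[1],o=cam[2])
s=bot.get_state();print(s['time'],s['tool_pos'],s['tcp_rot'],s['joint_pos'],s['wrist_force']);print(cam)
```

```text
2.2333 [ 416.38681124 -124.8829152   285.60116968] [-2.16371720e+00 -2.27708849e+00  5.33691808e-04] [-3.17751292e-01  5.36274726e-02  1.72322637e+00 -1.18953403e-04
  1.36528702e+00 -3.68774780e-01] [0.30458481 0.17967674 0.12862201]
({'fx': 406.70618260276535, 'fy': 406.70618260276535, 'cx': 312.0795503888803, 'cy': 237.98775224360904, 'T_tool_cam': array([[-2.03175147e-05, -9.71158495e-01, -2.38434849e-01,
         6.80025964e+01],
       [ 9.99999940e-01, -1.01908610e-04,  3.29867464e-04,
        -3.75111340e-01],
       [-3.44652154e-04, -2.38434828e-01,  9.71158439e-01,
        -1.71666897e+02],
       [ 0.00000000e+00,  0.00000000e+00,  0.00000000e+00,
         1.00000000e+00]])}, array([[ 0.99879267,  0.04739233,  0.01292934],
       [ 0.04911122, -0.969402  , -0.2405158 ],
       [ 0.00113512,  0.24086039, -0.97055911]]), array([413.46344965, -58.75319057, 457.43969475]))
```

View pics/w1.png

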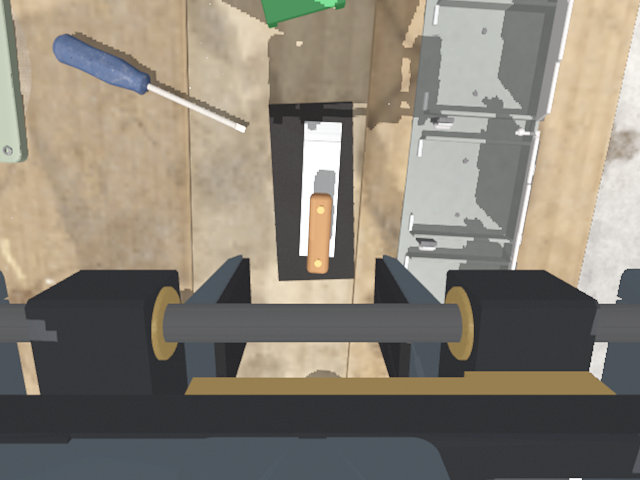

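The wrist view shows the mat with corners near (270,103), (352,101), (354,278) and (278,280). The wooden handle is at (319,233) and bay 1's floor is around (465,185).

Run:
```python
from m import *
f=np.load('w1.npz');p,d=f['p'],f['d'];cam=(bot.calibration('wrist'),f['Rw'],f['o'])
H,S,V=cv2.split(cv2.cvtColor(p,cv2.COLOR_RGB2HSV));P=cloud(cam,d);Z=P[...,2]
roi=np.zeros(S.shape,bool);roi[95:290,262:360]=1
k=np.ones((5,5))
m=((V<70)&roi).astype(np.uint8);m=cv2.morphologyEx(cv2.morphologyEx(m,cv2.MORPH_OPEN,np.ones((3,3))),cv2.MORPH_CLOSE,np.ones((61,61)))*roi
print('mat',rect(cam,m,2,2000))
h=((H<20)&(S>110)&(V>90)&roi&(Z>50));print('handle',rect(cam,h,67,300),np.nanmedian(Z[h]))
b=((S<45)&(V>150)&roi).astype(np.uint8);b=cv2.morphologyEx(b,cv2.MORPH_CLOSE,np.ones((3,3)));print('blade',rect(cam,b|h.astype(np.uint8),4.5,300))
x=P[...,0];y=P[...,1]
B=(x>500)&(x<680)
fl=B&(Z>1.5)&(Z<6.5)&(S<60)
wt=B&(Z>22)&(Z<30)
for n,mm in(('floor',fl),('wall',wt)):
    q=P[mm];print(n,len(q),np.percentile(q,[1,50,99],axis=0).round(1).tolist())
q=P[wt]
hist,e=np.histogram(q[q[:,0]<600][:,1],bins=np.arange(-260,120,4));print([(int(e[i]),int(n)) for i,n in enumerate(hist) if n>5])
# front edge of box: for each y bin, min x of grey floor/ sill
for yy in range(-120,90,15):
    r=P[B&(S<45)&(Z>-1)&(abs(y-yy)<4)];w=r[(r[:,2]>2.5)]
    if len(w):print(yy,w[:,0].min().round(1),r[:,0].min().round(1))
```

```text
mat []
handle [((424.9934387207031, -151.04180908203125), (21.245718002319336, 79.52176666259766), 0.7515708804130554)] 69.22439084835273
blade [((425.0174865722656, -126.86357116699219), (40.761173248291016, 170.28038024902344), 0.18282046914100647)]
floor 25976 [[521.4, -218.6, 2.8], [579.9, -44.8, 4.8], [640.6, 73.7, 6.4]]
wall 3054 [[531.5, -184.8, 22.1], [592.2, -52.3, 26.4], [642.5, 77.5, 29.6]]
[(-188, 42), (-184, 235), (-176, 15), (-172, 26), (-168, 55), (-164, 54), (-160, 163), (-156, 111), (-56, 213), (-52, 62), (-44, 68), (-40, 39), (-36, 72), (-32, 107), (-28, 195), (72, 191), (76, 38)]
-120 520.1 519.9
-105 520.3 520.3
-90 520.2 520.2
-75 520.6 520.6
-60 520.5 520.5
-45 520.7 520.7
-30 521.0 521.0
-15 520.7 520.7
0 521.2 521.2
15 521.1 521.1
30 521.2 521.2
45 521.4 521.4
60 521.9 521.8
75 521.8 521.8
```

Run:
```python
from m import *
f=np.load('w1.npz');p,d=f['p'],f['d'];cam=(bot.calibration('wrist'),f['Rw'],f['o'])
H,S,V=cv2.split(cv2.cvtColor(p,cv2.COLOR_RGB2HSV));P=cloud(cam,d);Z=P[...,2]
x=P[...,0];y=P[...,1]
roi=np.zeros(S.shape,bool);roi[98:290,262:360]=1
m=(V<70)&roi
W=[onz(cam,u,v,2)[:2] for v,u in np.argwhere(cv2.morphologyEx(m.astype(np.uint8),cv2.MORPH_OPEN,np.ones((5,5))))]
print(m.sum(),cv2.minAreaRect(np.array(W,np.float32)))
print([onz(cam,u,v,2)[:2].round(1).tolist() for u,v in((270,103),(352,101),(354,278),(278,280))])
for y0 in(-105,25):
  for nm,lo,hi in(('mid',-25,25),('sillL',36,46),('sillR',-46,-36)):
    print(y0,nm,[(xx,np.nanmedian(Z[(abs(x-xx)<1.5)&(y>y0+lo)&(y<y0+hi)]).round(1)) for xx in list(range(515,545,3))+list(range(618,655,3))])
for x0 in (560,):
    print([(yy,np.nanmedian(Z[(abs(x-x0)<12)&(abs(y-yy)<1.2)]).round(0)) for yy in range(-192,90,2) if np.nanmedian(Z[(abs(x-x0)<12)&(abs(y-yy)<1.2)])>7])
```

```text
1606 ((410.532470703125, -33.39561462402344), (87.83702087402344, 19.82028579711914), 4.423604488372803)
[[367.5, -25.7], [454.6, -19.4], [471.5, -217.9], [381.7, -224.8]]
-105 mid [(515, np.float64(0.8)), (518, np.float64(0.9)), (521, np.float64(3.9)), (524, np.float64(4.8)), (527, np.float64(4.7)), (530, np.float64(4.7)), (533, np.float64(4.8)), (536, np.float64(4.8)), (539, np.float64(4.7)), (542, np.float64(4.6)), (618, np.float64(4.8)), (621, np.float64(4.7)), (624, np.float64(5.0)), (627, np.float64(4.9)), (630, np.float64(4.8)), (633, np.float64(4.9)), (636, np.float64(4.9)), (639, np.float64(11.9)), (642, np.float64(14.0)), (645, np.float64(31.6)), (648, np.float64(29.8)), (651, np.float64(nan)), (654, np.float64(nan))]
-105 sillL [(515, np.float64(1.2)), (518, np.float64(1.0)), (521, np.float64(3.3)), (524, np.float64(5.4)), (527, np.float64(4.6)), (530, np.float64(10.1)), (533, np.float64(9.4)), (536, np.float64(5.0)), (539, np.float64(4.9)), (542, np.float64(4.7)), (618, np.float64(4.7)), (621, np.float64(4.7)), (624, np.float64(4.7)), (627, np.float64(4.9)), (630, np.floa
[... 1820 characters left out ...]
nan)), (648, np.float64(nan)), (651, np.float64(nan)), (654, np.float64(nan))]
25 sillR [(515, np.float64(0.8)), (518, np.float64(1.0)), (521, np.float64(2.2)), (524, np.float64(4.9)), (527, np.float64(4.7)), (530, np.float64(10.2)), (533, np.float64(10.8)), (536, np.float64(4.7)), (539, np.float64(5.0)), (542, np.float64(5.1)), (618, np.float64(5.0)), (621, np.float64(4.8)), (624, np.float64(5.0)), (627, np.float64(4.8)), (630, np.float64(5.0)), (633, np.float64(5.1)), (636, np.float64(5.1)), (639, np.float64(5.4)), (642, np.float64(15.3)), (645, np.float64(nan)), (648, np.float64(nan)), (651, np.float64(nan)), (654, np.float64(nan))]
[(-186, np.float64(26.0)), (-184, np.float64(26.0)), (-182, np.float64(20.0)), (-180, np.float64(11.0)), (-162, np.float64(23.0)), (-160, np.float64(25.0)), (-158, np.float64(27.0)), (-156, np.float64(21.0)), (-154, np.float64(10.0)), (-54, np.float64(27.0)), (-52, np.float64(26.0)), (-40, np.float64(24.0)), (-38, np.float64(24.0)), (-36, np.float64(27.0)), (-34, np.float64(28.0)), (-28, np.float64(26.0)), (-26, np.float64(27.0)), (74, np.float64(13.0)), (76, np.float64(18.0))]
  return np.nanmean(a, axis, out=out, keepdims=keepdims)
```

Request:
{"op": "send_rows", "data": {
  "steps": "0.1 -0.3 -0.9 -0.16;0.1 -0.3 -0.9 -0.16;0.09 -0.27 -0.9 0;0 0 -0.9 0;0 0 -0.9 0"
}}

```text
time: 2.65
tool_pos: [424.3, -148.4, 149.6]
tcp_rot: [-2.202, -2.239, -0.0]
wrist_force: [-0.0, 0.2, 0.1]
grip_width: 0.6
gripper_force: 0.0
```

Request:
{"op": "send_rows", "data": {
  "steps": "0 0 -0.9 0;0 0 -0.9 0;0 0 -0.7 0;0 0 -0.4 0;0 0 0 0"
}}

```text
time: 3.07
tool_pos: [422.2, -147.3, 61.5]
tcp_rot: [-2.198, -2.236, 0.004]
wrist_force: [0.0, -0.4, 0.0]
grip_width: 0.604
gripper_force: 0.0
```

Run:
```python
from m import *
s=bot.get_state();print(s['time'],s['tool_pos'],s['tcp_rot'])
p,d,cam=grab('wrist','w2')
H,S,V=cv2.split(cv2.cvtColor(p,cv2.COLOR_RGB2HSV));P=cloud(cam,d);Z=P[...,2]
h=((H<20)&(S>110)&(V>90)&(Z>55));print(rect(cam,h,67,300),np.nanmedian(Z[h]))
```

```text
3.0667 [ 422.24237025 -147.34826136   61.46375498] [-2.19751229 -2.23589135  0.00384775]
[((425.1603088378906, -129.64398193359375), (20.81147575378418, 38.81451416015625), 0.4580894708633423)] 69.19398303896219
```

Request:
{"op": "send_rows", "data": {
  "steps": "0.1 -0.12 -0.4 0;0 0 -0.38 0;0 0 0 0;0 0 0 0"
}}

```text
time: 3.45
tool_pos: [428.0, -152.6, 41.3]
tcp_rot: [2.203, 2.239, 0.001]
wrist_force: [0.4, -0.8, -0.1]
grip_width: 0.603
gripper_force: 0.0
```

Request:
{"op": "send_rows", "data": {
  "steps": "0 0 0 0;0 0 0 0;0 0 0 0;0 0 0 0;0 0 0 0",
  "fingers": -1,
  "newtons": 40
}}

```text
time: 3.87
tool_pos: [427.7, -152.9, 40.9]
tcp_rot: [2.203, 2.239, -0.0]
wrist_force: [-1.5, -1.3, 0.8]
grip_width: 0.268
gripper_force: 0.7
```

Request:
{"op": "send_rows", "data": {
  "steps": "0 0 0 0;0 0 0 0;0 0 0 0;0 0 0 0;0 0 0 0"
}}

```text
time: 4.28
tool_pos: [427.6, -152.9, 40.6]
tcp_rot: [-2.203, -2.239, 0.0]
wrist_force: [-2.2, 1.5, 1.5]
grip_width: 0.241
gripper_force: 40.0
```

Request:
{"op": "send_rows", "data": {
  "steps": "0 0 0.5 0;0 0 1 0;0 0 1 0;-0.14 0.81 0.1 -0.88;-0.14 0.81 0.1 -0.88"
}}

```text
time: 4.7
tool_pos: [421.0, -104.8, 123.1]
tcp_rot: [2.432, 1.983, 0.005]
wrist_force: [-0.6, 1.0, -2.4]
grip_width: 0.238
gripper_force: 40.0
```

Request:
{"op": "send_rows", "data": {
  "steps": "-0.14 0.81 0.1 -0.88;-0.14 0.81 0.1 -0.88;-0.14 0.81 0.1 -0.88;-0.14 0.81 0.1 -0.88;-0.14 0.81 0.1 -0.88"
}}

```text
time: 5.12
tool_pos: [398.0, 18.3, 136.4]
tcp_rot: [2.867, 1.284, 0.0]
wrist_force: [0.5, 0.5, -1.3]
grip_width: 0.238
gripper_force: 40.0
```

Request:
{"op": "send_rows", "data": {
  "steps": "-0.14 0.81 0.1 -0.88;-0.14 0.81 0.1 -0.88;-0.14 0.81 0.1 -0.88;-0.14 0.81 0.1 -0.88;-0.14 0.81 0.1 -0.88"
}}

```text
time: 5.53
tool_pos: [377.0, 139.8, 151.5]
tcp_rot: [3.103, 0.492, 0.0]
wrist_force: [0.8, -0.8, -2.3]
grip_width: 0.238
gripper_force: 40.0
```

Request:
{"op": "send_rows", "data": {
  "steps": "-0.14 0.81 0.1 -0.88;-0.14 0.81 0.1 -0.88;-0.14 0.81 0.1 -0.88;-0.14 0.81 0.1 -0.88;0 0 0 0"
}}

```text
time: 5.95
tool_pos: [360.8, 239.7, 163.9]
tcp_rot: [-3.134, 0.162, -0.002]
wrist_force: [-0.3, -0.1, -2.2]
grip_width: 0.237
gripper_force: 40.0
```

Request:
{"op": "send_rows", "data": {
  "steps": "0 0 0 0;0 0 0 0;0 0 0 0"
}}

```text
time: 6.2
tool_pos: [360.4, 234.9, 163.2]
tcp_rot: [3.136, -0.162, -0.001]
wrist_force: [0.1, -0.8, -2.2]
grip_width: 0.243
gripper_force: 40.0
```

```bash
cat >> m.py <<'E'
def pose():
    s=bot.get_state();r=np.array(s['tcp_rot']);X=cv2.Rodrigues(r)[0]
    print('t %.2f'%s['time'],'tcp',s['tool_pos'].round(1),'yaw %.2f'%np.degrees(np.arctan2(X[1,0],X[0,0])),'F',s['wrist_force'].round(1),'grip',round(float(s['grip_width']),3)); return s
def plates(n,ymin=120,save=None,zr=(9,24)):
    p,d,cam=grab(n,save);H,S,V=cv2.split(cv2.cvtColor(p,cv2.COLOR_RGB2HSV));P=cloud(cam,d)
    w=(S<70)&(V>110)&(P[...,2]>zr[0])&(P[...,2]<zr[1])&(P[...,1]>ymin)&(P[...,1]<480)&(P[...,0]>450)&(P[...,0]<660)
    w=cv2.morphologyEx(w.astype(np.uint8),cv2.MORPH_CLOSE,np.ones((5,5)))
    for r in rect(cam,w,17,400): print(n,np.round(r[0],1),np.round(r[1],1),'ang %.1f'%((r[2]+45)%90-45))
    return p,d,cam
E
python3 - <<'E'
from m import *
pose();plates('wrist',save='w3');plates('top')
E
```

```text
t 6.20 tcp [360.4 234.9 163.2] yaw -5.90 F [ 0.1 -0.8 -2.2] grip 0.243
wrist [513.6 217. ] [79.8 12.8] ang -5.9
wrist [518.2 338.8] [84.1 28.5] ang -5.9
top [549.5 213.2] [80.5 80.1] ang -6.3
top [553.6 342.1] [81.3 80.5] ang 9.6
```

View pics/w3.png

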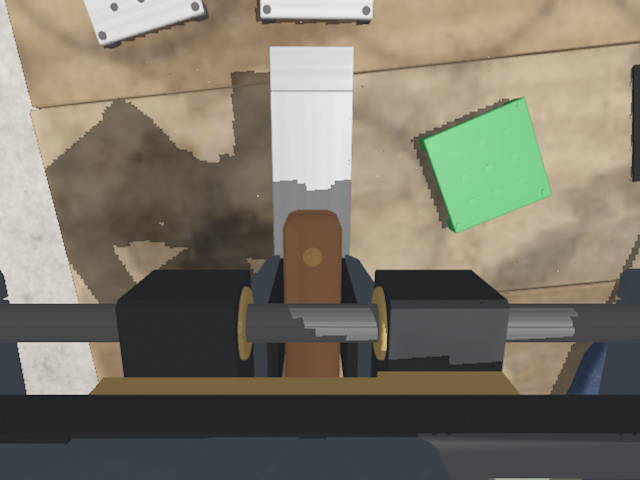

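The spatula is held straight, with the blade tip at px (312,47) and the plate's front edge just beyond it at (315,20). The top and wrist measurements agree.

Request:
{"op": "send_rows", "data": {
  "steps": "0 -0.03 -0.9 -0.06;0 0 -0.9 0;0 0 -0.9 0;0 0 -0.9 0;0 0 -0.2 0"
}}

```text
time: 6.72
tool_pos: [358.3, 232.8, 46.5]
tcp_rot: [3.132, -0.174, -0.01]
wrist_force: [-0.9, -0.8, -1.9]
grip_width: 0.245
gripper_force: 40.0
```

Request:
{"op": "send_rows", "data": {
  "steps": "0 0 0 0;0 0 0 0;0 0 0 0;0 0 0 0"
}}

```text
time: 7.05
tool_pos: [361.8, 235.6, 51.0]
tcp_rot: [-3.135, 0.173, -0.005]
wrist_force: [-0.1, -0.8, -2.3]
grip_width: 0.24
gripper_force: 40.0
```

Run:
```python
from m import *
s=pose();p,d,cam=plates('wrist',save='w4');P=cloud(cam,d);H,S,V=cv2.split(cv2.cvtColor(p,cv2.COLOR_RGB2HSV))
x,y,Z=P[...,0],P[...,1],P[...,2]
b=(x>400)&(x<500)&(abs(y-225)<40)&(S<40)&(V>140)&(Z>2)
print('blade Z',[(xx,np.nanmedian(Z[b&(abs(x-xx)<3)]).round(1),np.nanmedian(y[b&(abs(x-xx)<3)]).round(1)) for xx in(430,445,460,470)],'bench',np.nanmedian(Z[(x>420)&(x<460)&(y>260)&(y<290)]))
plates('top')
```

```text
t 7.05 tcp [361.8 235.6  51. ] yaw -6.31 F [-0.1 -0.8 -2.3] grip 0.24
wrist [459.3 226.3] [39.4 21.8] ang -5.0
blade Z [(430, np.float64(16.1), np.float64(229.4)), (445, np.float64(16.1), np.float64(227.9)), (460, np.float64(15.3), np.float64(226.2)), (470, np.float64(15.4), np.float64(231.3))] bench 0.8087580806508612
top [549.1 213.2] [80.8 80.5] ang -6.7
top [554.  341.4] [80.8 81.9] ang 9.6
```

Request:
{"op": "send_rows", "data": {
  "steps": "0 -0.1 -0.15 0;0 0 -0.1 0;0 0 0 0;0 0 0 0;0 0 0 0"
}}

```text
time: 7.57
tool_pos: [360.6, 232.0, 42.0]
tcp_rot: [3.137, -0.173, -0.0]
wrist_force: [-0.6, -0.1, -2.2]
grip_width: 0.241
gripper_force: 40.0
```

Request:
{"op": "send_rows", "data": {
  "steps": "0 0 0 0;0 0 0 0;0 0 0 0"
}}

```text
time: 7.82
tool_pos: [360.7, 232.1, 42.1]
tcp_rot: [3.137, -0.173, 0.0]
wrist_force: [-0.5, 0.6, -2.6]
grip_width: 0.241
gripper_force: 40.0
```

Request:
{"op": "send_rows", "data": {
  "steps": "0 0 0.05 0;0.5 -0.055 0 0;0.5 -0.055 0 0;0.5 -0.055 0 0;0.5 -0.055 0 0"
}}

```text
time: 8.23
tool_pos: [421.3, 225.3, 43.7]
tcp_rot: [-3.137, 0.172, -0.0]
wrist_force: [-0.7, -0.5, -1.7]
grip_width: 0.235
gripper_force: 40.0
```

Request:
{"op": "send_rows", "data": {
  "steps": "0.5 -0.055 0 0;0.5 -0.055 0 0;0.4 -0.045 0 0;0 0 0 0;0 0 0 0"
}}

```text
time: 8.65
tool_pos: [462.5, 220.6, 43.4]
tcp_rot: [3.136, -0.174, -0.001]
wrist_force: [-1.0, -0.6, -2.6]
grip_width: 0.236
gripper_force: 40.0
```

Run:
```python
from m import *
s=pose();plates('top');plates('wrist',save='w5')
```

```text
t 8.65 tcp [462.5 220.6  43.4] yaw -6.35 F [-1.  -0.6 -2.6] grip 0.236
top [547.8 213.5] [79.8 83.5] ang -6.2
top [565.5 344.1] [57.2 80.5] ang 9.6
wrist [543.9 213.6] [79.7 85.3] ang -6.4
wrist [553.9 339.1] [82.4 77.2] ang 8.0
```

View pics/w5.png

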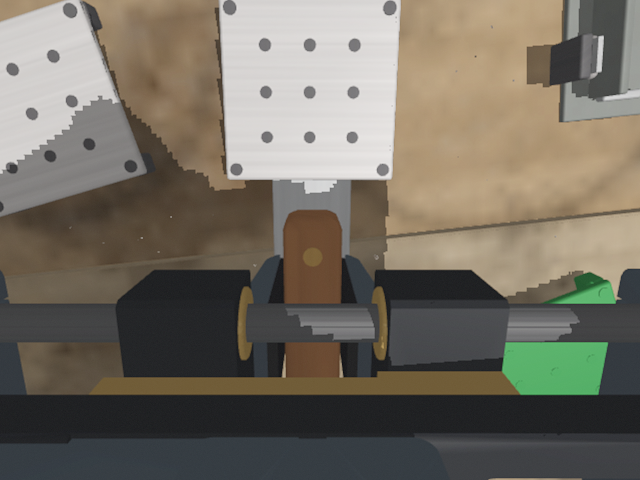

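The blade is under plate 1 and centred, with the plate's front edge at row 178. It needs about 8 mm more, then I'll lift.

Request:
{"op": "send_rows", "data": {
  "steps": "0.13 -0.015 0 0;0.12 -0.01 0 0;0 0 0 0;0 0 0.1 0;0 0 0.1 0"
}}

```text
time: 9.17
tool_pos: [469.7, 219.9, 49.6]
tcp_rot: [3.136, -0.173, -0.001]
wrist_force: [-0.3, 0.8, -2.4]
grip_width: 0.241
gripper_force: 40.0
```

Request:
{"op": "send_rows", "data": {
  "steps": "0 0 0.15 0;0 0 0.2 0;0 0 0.2 0;0 0 0.2 0;0 0 0.2 0"
}}

```text
time: 9.58
tool_pos: [470.2, 220.0, 78.9]
tcp_rot: [-3.137, 0.173, -0.001]
wrist_force: [1.1, -0.0, -3.6]
grip_width: 0.236
gripper_force: 40.0
```

Request:
{"op": "send_rows", "data": {
  "steps": "0 0 0.2 0;0 0 0.2 0;0 0 0.2 0;0 0 0.2 0;0 0 0 0"
}}

```text
time: 10.0
tool_pos: [471.0, 220.3, 103.5]
tcp_rot: [-3.136, 0.173, -0.004]
wrist_force: [0.6, 0.7, -2.7]
grip_width: 0.239
gripper_force: 40.0
```

Run:
```python
from m import *
s=pose();pl=plates('wrist',save='w6',zr=(40,110));P=cloud(pl[2],pl[1]);x,y,Z=P[...,0],P[...,1],P[...,2]
m=(Z>40)&(Z<110)&(x>505)&(x<600)&(y>165)&(y<260);q=P[m]
A=np.c_[q[:,:2]-[550,213],np.ones(len(q))];print('n',len(q),'slope,z',np.linalg.lstsq(A,q[:,2],rcond=None)[0])
```

```text
t 10.00 tcp [471.  220.3 103.5] yaw -6.30 F [ 0.6  0.7 -2.7] grip 0.239
wrist [532.7 216. ] [101.7 143.1] ang -6.5
n 30012 slope,z [1.18029751e-02 6.14535107e-03 7.33798488e+01]
```

View pics/w6.png

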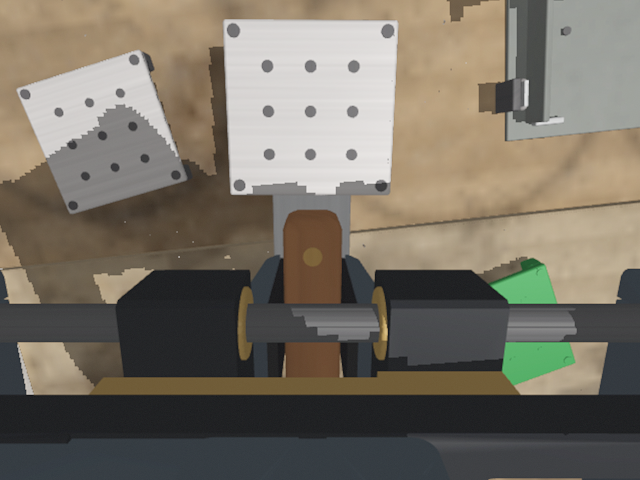

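Plate 1 rides level and centred on the blade. Next is bay 0.

Request:
{"op": "send_rows", "data": {
  "steps": "-0.1 -0.2 0 0.08;-0.1 -0.4 0 0.08;-0.1 -0.6 0 0.08;-0.1 -0.8 0 0.08;-0.1 -0.8 0 0.08"
}}

```text
time: 10.47
tool_pos: [454.1, 134.9, 101.5]
tcp_rot: [3.139, -0.094, -0.002]
wrist_force: [-0.4, 0.4, -3.5]
grip_width: 0.238
gripper_force: 40.0
```

Request:
{"op": "send_rows", "data": {
  "steps": "-0.1 -0.8 0 0.08;-0.1 -0.8 0 0.08;-0.1 -0.8 0 0.08;-0.1 -0.6 0 0.08;-0.1 -0.4 0 0.08"
}}

```text
time: 10.88
tool_pos: [438.9, 32.0, 101.7]
tcp_rot: [3.141, -0.022, -0.002]
wrist_force: [1.0, 0.2, -3.2]
grip_width: 0.239
gripper_force: 40.0
```

Request:
{"op": "send_rows", "data": {
  "steps": "0 -0.25 0 0.04;0 0 -0.3 0;0 0 -0.4 0;0 0 -0.3 0;0 0 -0.2 0"
}}

```text
time: 11.3
tool_pos: [439.3, 26.9, 64.5]
tcp_rot: [3.142, -0.013, -0.004]
wrist_force: [-1.2, -0.4, -4.0]
grip_width: 0.243
gripper_force: 40.0
```

Request:
{"op": "send_rows", "data": {
  "steps": "0 0 -0.1 0;0 0 0 0;0 0 0 0;0 0 0 0"
}}

```text
time: 11.63
tool_pos: [440.6, 26.7, 63.4]
tcp_rot: [3.142, -0.014, 0.002]
wrist_force: [0.8, 0.2, -2.8]
grip_width: 0.236
gripper_force: 40.0
```

```bash
cat >> m.py <<'E'
def carried(save):
    s=pose();p,d,cam=grab('wrist',save);P=cloud(cam,d);H,S,V=cv2.split(cv2.cvtColor(p,cv2.COLOR_RGB2HSV))
    zt=s['tool_pos'][2]-39+19-7.5-4.0+12-9  # rough plate-top height
    zt=s['tool_pos'][2]-31
    t=s['tool_pos'];m=(abs(P[...,2]-zt)<6)&(S<60)&(V>100)&(P[...,0]>t[0]+30)&(P[...,0]<t[0]+130)&(abs(P[...,1]-t[1])<55)
    m=cv2.morphologyEx(m.astype(np.uint8),cv2.MORPH_CLOSE,np.ones((5,5)))
    for r in rect(cam,m,zt,1500):print('carried',np.round(r[0],1),np.round(r[1],1),'ang %.1f'%((r[2]+45)%90-45),'ztop',np.nanmedian(P[...,2][m>0]))
    return p,d,cam
E
python3 - <<'E'
from m import *
carried('w7')
E
```

```text
t 11.63 tcp [440.6  26.7  63.4] yaw -0.51 F [ 0.8  0.2 -2.8] grip 0.236
carried [515.5  26.9] [79.8 88.3] ang -0.7 ztop 33.23996948707887
```

View pics/w7.png

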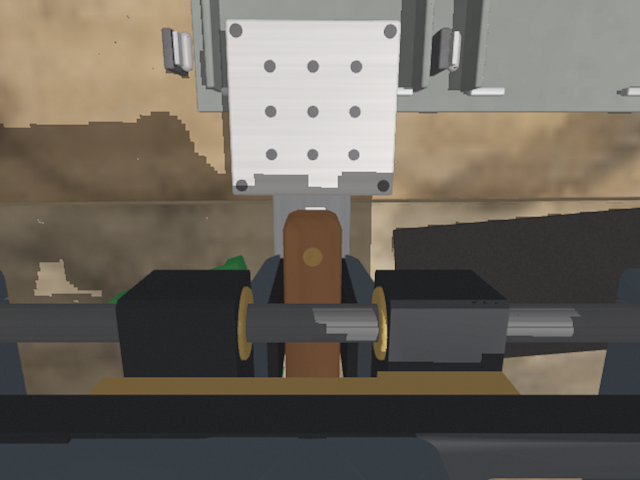

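Run:
```python
from m import *
p,d,cam=grab('wrist');P=cloud(cam,d);x,y,Z=P[...,0],P[...,1],P[...,2]
for x0 in(545,562,575):
    m=abs(x-x0)<6
    print(x0,[(yy,int(np.nanmedian(Z[m&(abs(y-yy)<.8)]))) for yy in list(range(-40,-12,2))+list(range(60,92,2)) if (m&(abs(y-yy)<.8)).any()])
```

```text
545 [(-40, 30), (-38, 28), (-36, 28), (-34, 28), (-32, 23), (-30, 26), (-28, 26), (-26, 17), (-24, 4), (-22, 4), (-20, 4), (-14, 31), (60, 33), (62, 33), (64, 33), (66, 33), (72, 4), (74, 16), (76, 26), (78, 26), (84, 5), (86, 21), (88, 23), (90, 27)]
562 [(-40, 4), (-38, 4), (-36, 5), (-34, 28), (-30, 26), (-28, 26), (-26, 17), (-24, 4), (-22, 4), (-20, 4), (-18, 4), (-16, 4), (-14, 5), (60, 33), (62, 33), (64, 33), (66, 32), (68, 5), (70, 5), (72, 4), (74, 16), (76, 26), (78, 26), (84, 5), (86, 4), (88, 5), (90, 1)]
575 [(-40, 4), (-38, 4), (-36, 4), (-26, 8), (-24, 4), (-22, 4), (-20, 4), (-18, 4), (-16, 4), (-14, 4), (60, 4), (62, 4), (64, 4), (66, 4), (68, 5), (70, 4), (72, 5), (74, 10), (76, 26), (78, 26), (84, 5), (86, 4), (88, 4), (90, 0)]
```

Request:
{"op": "send_rows", "data": {
  "steps": "0.2 -0.03 0 0;0.4 -0.03 0 0;0.5 0 0 0;0.5 0 0 0;0.4 0 0 0"
}}

```text
time: 12.15
tool_pos: [502.2, 24.6, 63.5]
tcp_rot: [3.142, -0.015, 0.004]
wrist_force: [0.0, -0.7, -3.8]
grip_width: 0.24
gripper_force: 40.0
```

Request:
{"op": "send_rows", "data": {
  "steps": "0.25 0 0 0;0.1 0 0 0;0 0 0 0;0 0 0 0;0 0 0 0"
}}

```text
time: 12.57
tool_pos: [509.6, 24.6, 62.9]
tcp_rot: [3.141, -0.014, -0.002]
wrist_force: [-0.3, -0.6, -2.7]
grip_width: 0.238
gripper_force: 40.0
```

Run:
```python
from m import *
carried('w8')
```

```text
t 12.57 tcp [509.6  24.6  62.9] yaw -0.53 F [-0.3 -0.6 -2.7] grip 0.238
carried [571.  25.] [79.8 61.3] ang -0.5 ztop 32.525151613145226
```

View pics/w8.png

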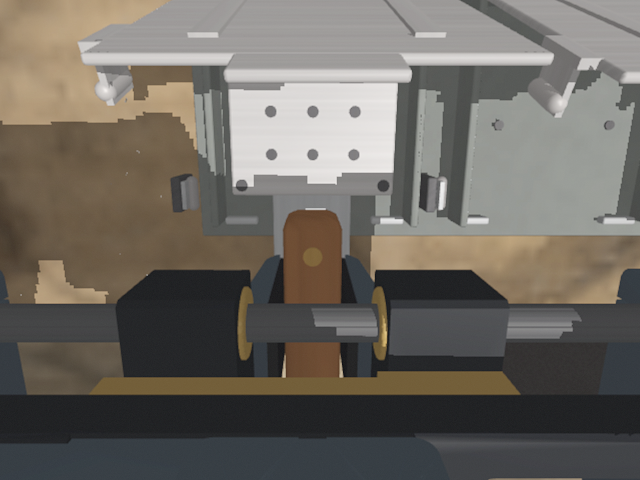

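Request:
{"op": "send_rows", "data": {
  "steps": "0.1 0 0 0;0.07 0 0 0;0 0 -0.1 0;0 0 -0.1 0;0 0 -0.1 0"
}}

```text
time: 13.03
tool_pos: [515.5, 24.7, 53.7]
tcp_rot: [3.141, -0.014, -0.001]
wrist_force: [-0.2, -0.5, -3.2]
grip_width: 0.24
gripper_force: 40.0
```

Request:
{"op": "send_rows", "data": {
  "steps": "0 0 -0.1 0;0 0 -0.1 0;0 0 -0.05 0;0 0 0 0;0 0 0 0"
}}

```text
time: 13.45
tool_pos: [515.8, 24.7, 46.6]
tcp_rot: [3.142, -0.015, 0.0]
wrist_force: [0.4, -0.8, -2.0]
grip_width: 0.238
gripper_force: 40.0
```

Run:
```python
from m import *
s=pose();p,d,cam=grab('wrist');P=cloud(cam,d);x,y,Z=P[...,0],P[...,1],P[...,2]
print([(xx,np.nanmedian(Z[(abs(x-xx)<1.2)&(y>-2)&(y<50)]).round(1)) for xx in range(534,590,5)])
```

```text
t 13.45 tcp [515.8  24.7  46.6] yaw -0.53 F [ 0.4 -0.8 -2. ] grip 0.238
[(534, np.float64(83.1)), (539, np.float64(154.9)), (544, np.float64(144.3)), (549, np.float64(142.2)), (554, np.float64(141.1)), (559, np.float64(21.8)), (564, np.float64(21.8)), (569, np.float64(21.9)), (574, np.float64(21.9)), (579, np.float64(21.8)), (584, np.float64(21.8)), (589, np.float64(142.9))]
```

Request:
{"op": "send_rows", "data": {
  "steps": "-0.2 0 0 0;-0.4 0.003 0 0;-0.5 0.004 0 0;-0.6 0.005 0 0;-0.7 0.006 0 0"
}}

```text
time: 13.92
tool_pos: [443.4, 25.2, 46.8]
tcp_rot: [3.142, -0.015, 0.002]
wrist_force: [0.0, -0.1, -2.1]
grip_width: 0.24
gripper_force: 40.0
```

Request:
{"op": "send_rows", "data": {
  "steps": "-0.8 0.007 0 0;-0.8 0.007 0 0;-0.5 0 0.3 0;0 0 0.5 0;0 0 0 0"
}}

```text
time: 14.33
tool_pos: [381.1, 25.7, 72.4]
tcp_rot: [-3.141, 0.014, -0.007]
wrist_force: [0.6, 0.3, -2.5]
grip_width: 0.236
gripper_force: 40.0
```

Run:
```python
from m import *
s=pose();plates('top');p,d,cam=grab('wrist','w9');P=cloud(cam,d);x,y,Z=P[...,0],P[...,1],P[...,2];H,S,V=cv2.split(cv2.cvtColor(p,cv2.COLOR_RGB2HSV))
m=(abs(Z-21.8)<2.5)&(x>520)&(y>-30)&(y<80)&(V>120)
print(m.sum(),rect(cam,cv2.morphologyEx(m.astype(np.uint8),cv2.MORPH_OPEN,np.ones((3,3))),21,200))
```

```text
t 14.33 tcp [381.1  25.7  72.4] yaw -0.52 F [ 0.6  0.3 -2.5] grip 0.236
top [554.1 341.2] [80.5 82.4] ang 9.8
0 []
```

View pics/w9.png

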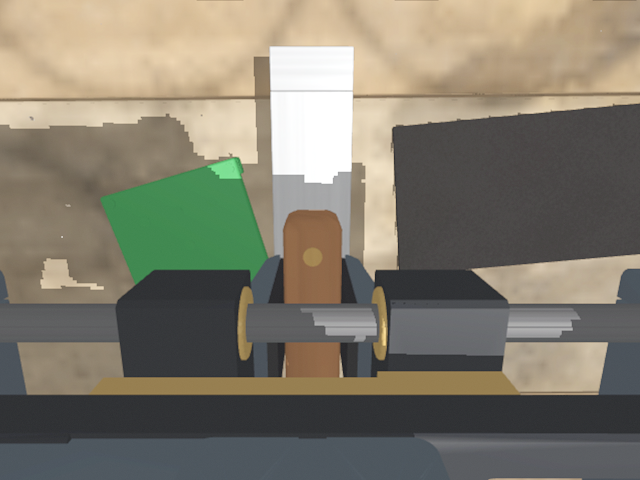

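The blade is out and clear of the decoy at (190,220). Now plate 2.

Request:
{"op": "send_rows", "data": {
  "steps": "0 0 0.6 0;0 0.7 0.3 0.15;-0.05 0.9 0 0.15;-0.05 0.9 0 0.15;-0.05 0.9 0 0.15"
}}

```text
time: 14.85
tool_pos: [376.4, 128.7, 97.1]
tcp_rot: [3.14, 0.098, -0.0]
wrist_force: [0.8, 0.1, -2.4]
grip_width: 0.242
gripper_force: 40.0
```

Request:
{"op": "send_rows", "data": {
  "steps": "-0.05 0.9 0 0.15;-0.05 0.9 0 0.15;-0.05 0.9 0 0.15;-0.05 0.9 0 0.15;-0.05 0.9 0 0.15"
}}

```text
time: 15.27
tool_pos: [368.5, 264.1, 96.6]
tcp_rot: [3.132, 0.241, -0.001]
wrist_force: [0.5, 0.1, -1.8]
grip_width: 0.239
gripper_force: 40.0
```

Request:
{"op": "send_rows", "data": {
  "steps": "-0.05 0.9 0 0.13;-0.1 0.66 -0.3 0;0 0 -0.6 0;0 0 -0.6 0;0 0 -0.2 0"
}}

```text
time: 15.68
tool_pos: [362.7, 308.8, 43.5]
tcp_rot: [3.127, 0.265, -0.007]
wrist_force: [-0.2, -0.2, -2.0]
grip_width: 0.238
gripper_force: 40.0
```

Request:
{"op": "send_rows", "data": {
  "steps": "0 0 0 0;0 0 0 0;0 0 0 0;0 0 0 0"
}}

```text
time: 16.02
tool_pos: [365.0, 309.8, 47.5]
tcp_rot: [-3.129, -0.263, -0.003]
wrist_force: [-0.2, -0.1, -1.9]
grip_width: 0.242
gripper_force: 40.0
```

Run:
```python
from m import *
s=pose();plates('top',save='top2')
p,d,cam=plates('wrist',zr=(9,22));P=cloud(cam,d);H,S,V=cv2.split(cv2.cvtColor(p,cv2.COLOR_RGB2HSV))
x,y,Z=P[...,0],P[...,1],P[...,2]
b=(x>400)&(x<500)&(abs(y-325)<35)&(S<40)&(V>140)&(Z>2)
print([(xx,np.nanmedian(Z[b&(abs(x-xx)<3)]).round(1),np.nanmedian(y[b&(abs(x-xx)<3)]).round(1)) for xx in(430,445,460)])
```

```text
t 16.02 tcp [365.  309.8  47.5] yaw 9.62 F [-0.2 -0.1 -1.9] grip 0.242
top [553.9 341.6] [80.8 81.6] ang 9.6
wrist [458.7 327. ] [24.9 38.9] ang 9.6
[(430, np.float64(12.4), np.float64(322.3)), (445, np.float64(12.4), np.float64(325.1)), (460, np.float64(11.6), np.float64(327.4))]
```

Request:
{"op": "send_rows", "data": {
  "steps": "0 -0.04 -0.13 0;0 0 0 0;0 0 0 0;0 0 0 0;0 0 0 0"
}}

```text
time: 16.53
tool_pos: [364.3, 308.3, 42.7]
tcp_rot: [3.13, 0.264, 0.0]
wrist_force: [0.3, -1.1, -1.9]
grip_width: 0.241
gripper_force: 40.0
```

Request:
{"op": "send_rows", "data": {
  "steps": "0.4 0.068 0 0;0.5 0.085 0 0;0.5 0.085 0 0;0.5 0.085 0 0;0.5 0.085 0 0"
}}

```text
time: 16.95
tool_pos: [438.0, 320.8, 42.7]
tcp_rot: [-3.13, -0.264, -0.001]
wrist_force: [0.2, -0.1, -1.6]
grip_width: 0.242
gripper_force: 40.0
```

Request:
{"op": "send_rows", "data": {
  "steps": "0.5 0.085 0 0;0.4 0.068 0 0;0 0 0 0;0 0 0 0;0 0 0 0"
}}

```text
time: 17.37
tool_pos: [462.6, 324.7, 42.3]
tcp_rot: [3.13, 0.264, -0.002]
wrist_force: [-0.0, -0.8, -1.8]
grip_width: 0.236
gripper_force: 40.0
```

Run:
```python
from m import *
s=pose();plates('wrist',save='w10',zr=(14,22));plates('top')
```

```text
t 17.37 tcp [462.6 324.7  42.3] yaw 9.64 F [-0.  -0.8 -1.8] grip 0.236
wrist [549.9 341.5] [72.3 79.8] ang 9.6
top [554.3 342.2] [80.1 80.4] ang 9.9
```

View pics/w10.png

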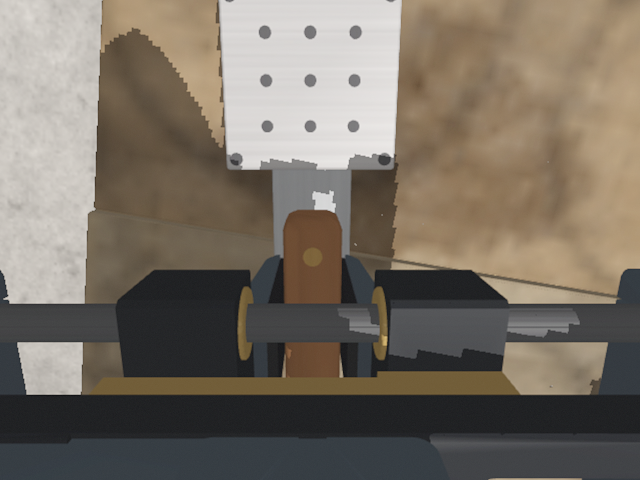

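The blade is under plate 2, centred, and about 13 mm short of the seat. I'll advance, lift, and carry it to bay 1.

Request:
{"op": "send_rows", "data": {
  "steps": "0.2 0.034 0 0;0.2 0.034 0 0;0 0 0 0;0 0 0.1 0;0 0 0.1 0"
}}

```text
time: 17.88
tool_pos: [475.0, 327.0, 48.7]
tcp_rot: [3.13, 0.264, -0.001]
wrist_force: [0.8, -0.3, -3.4]
grip_width: 0.236
gripper_force: 40.0
```

Request:
{"op": "send_rows", "data": {
  "steps": "0 0 0.15 0;0 0 0.2 0;0 0 0.2 0;0 0 0.2 0;0 0 0.2 0"
}}

```text
time: 18.3
tool_pos: [475.2, 327.1, 78.0]
tcp_rot: [-3.13, -0.264, -0.0]
wrist_force: [-0.3, -0.8, -3.2]
grip_width: 0.242
gripper_force: 40.0
```

Request:
{"op": "send_rows", "data": {
  "steps": "0 0 0.2 0;0 0 0.2 0;0 0 0.2 0;0 0 0.2 0;0 0 0 0"
}}

```text
time: 18.72
tool_pos: [476.0, 327.6, 102.7]
tcp_rot: [-3.129, -0.264, -0.004]
wrist_force: [0.1, 0.2, -3.5]
grip_width: 0.238
gripper_force: 40.0
```

Run:
```python
from m import *
carried('w11')
```

```text
t 18.72 tcp [476.  327.6 102.7] yaw 9.65 F [ 0.1  0.2 -3.5] grip 0.238
carried [548.7 341.9] [91.2 79.8] ang 9.6 ztop 72.68578749486551
```

Request:
{"op": "send_rows", "data": {
  "steps": "-0.1 -0.2 0 -0.08;-0.1 -0.4 0 -0.08;-0.1 -0.6 0 -0.08;-0.1 -0.8 0 -0.08;-0.1 -0.8 0 -0.08"
}}

```text
time: 19.18
tool_pos: [458.9, 241.3, 100.6]
tcp_rot: [3.135, 0.189, -0.003]
wrist_force: [0.2, -0.9, -2.4]
grip_width: 0.24
gripper_force: 40.0
```

Request:
{"op": "send_rows", "data": {
  "steps": "-0.1 -0.8 0 -0.08;-0.1 -0.8 0 -0.08;-0.1 -0.8 0 -0.08;-0.1 -0.8 0 -0.08;-0.1 -0.8 0 -0.08"
}}

```text
time: 19.6
tool_pos: [443.7, 121.0, 100.8]
tcp_rot: [3.139, 0.112, -0.002]
wrist_force: [0.6, -0.7, -2.7]
grip_width: 0.24
gripper_force: 40.0
```

Request:
{"op": "send_rows", "data": {
  "steps": "-0.1 -0.8 0 -0.08;-0.1 -0.8 0 -0.08;0 -0.8 0 -0.08;0 -0.8 0 -0.08;0 -0.8 0 -0.08"
}}

```text
time: 20.02
tool_pos: [437.6, 1.3, 100.9]
tcp_rot: [3.141, 0.037, -0.002]
wrist_force: [0.8, 0.1, -3.0]
grip_width: 0.241
gripper_force: 40.0
```

Request:
{"op": "send_rows", "data": {
  "steps": "0 -0.8 0 -0.08;0 -0.8 0 -0.08;0 -0.8 0 -0.08;0 -0.6 0 -0.04;0 -0.4 0 0"
}}

```text
time: 20.43
tool_pos: [437.7, -101.0, 100.9]
tcp_rot: [3.141, -0.018, -0.002]
wrist_force: [0.9, -0.1, -3.0]
grip_width: 0.237
gripper_force: 40.0
```

Request:
{"op": "send_rows", "data": {
  "steps": "0 -0.2 0 0;0 0 -0.3 0;0 0 -0.4 0;0 0 -0.4 0;0 0 -0.2 0"
}}

```text
time: 20.85
tool_pos: [437.4, -103.9, 60.4]
tcp_rot: [-3.141, 0.014, 0.005]
wrist_force: [-0.0, 0.7, -3.4]
grip_width: 0.238
gripper_force: 40.0
```

Request:
{"op": "send_rows", "data": {
  "steps": "0 0 0 0;0 0 0 0;0 0 0 0;0 0 0 0"
}}

```text
time: 21.18
tool_pos: [439.8, -104.8, 62.7]
tcp_rot: [3.141, -0.014, 0.002]
wrist_force: [1.0, -0.1, -4.5]
grip_width: 0.239
gripper_force: 40.0
```

Run:
```python
from m import *
p,d,cam=carried('w12');P=cloud(cam,d);x,y,Z=P[...,0],P[...,1],P[...,2]
m=abs(x-560)<8
print([(yy,int(np.nanmedian(Z[m&(abs(y-yy)<.8)]))) for yy in list(range(-170,-142,2))+list(range(-70,-44,2)) if (m&(abs(y-yy)<.8)).any()])
```

```text
t 21.18 tcp [ 439.8 -104.8   62.7] yaw -0.51 F [ 1.  -0.1 -4.5] grip 0.239
carried [ 514.8 -104.5] [79.8 88.6] ang -0.5 ztop 32.596676666506994
[(-170, 5), (-168, 5), (-166, 5), (-164, 28), (-162, 25), (-160, 26), (-158, 26), (-156, 17), (-154, 4), (-152, 4), (-150, 4), (-148, 4), (-146, 5), (-144, 31), (-70, 33), (-68, 33), (-66, 32), (-64, 5), (-62, 4), (-60, 5), (-58, 4), (-56, 16), (-54, 27), (-52, 26), (-46, 4)]
```

Request:
{"op": "send_rows", "data": {
  "steps": "0.2 -0.02 0 0;0.4 0 0 0;0.5 0 0 0;0.5 0 0 0;0.4 0 0 0"
}}

```text
time: 21.65
tool_pos: [501.3, -105.7, 62.6]
tcp_rot: [3.141, -0.014, 0.003]
wrist_force: [-0.0, -0.0, -3.8]
grip_width: 0.238
gripper_force: 40.0
```

Request:
{"op": "send_rows", "data": {
  "steps": "0.3 0 0 0;0.18 0 0 0;0 0 0 0;0 0 0 0;0 0 0 0"
}}

```text
time: 22.07
tool_pos: [512.7, -105.4, 62.0]
tcp_rot: [-3.141, 0.014, 0.002]
wrist_force: [-0.0, -0.8, -3.5]
grip_width: 0.237
gripper_force: 40.0
```

Run:
```python
from m import *
carried('w13')
```

```text
t 22.07 tcp [ 512.7 -105.4   62. ] yaw -0.53 F [-0.  -0.8 -3.5] grip 0.237
carried [ 564.5 -104.8] [79.7 42.3] ang -0.5 ztop 31.561234572955996
```

Request:
{"op": "send_rows", "data": {
  "steps": "0.04 0 -0.1 0;0 0 -0.1 0;0 0 -0.1 0;0 0 -0.1 0;0 0 -0.1 0"
}}

```text
time: 22.53
tool_pos: [514.9, -105.5, 46.9]
tcp_rot: [3.141, -0.015, 0.0]
wrist_force: [0.3, -0.3, -1.4]
grip_width: 0.24
gripper_force: 40.0
```

Request:
{"op": "send_rows", "data": {
  "steps": "0 0 -0.02 0;0 0 0 0;0 0 0 0"
}}

```text
time: 22.78
tool_pos: [515.0, -105.5, 46.6]
tcp_rot: [3.141, -0.014, 0.0]
wrist_force: [0.3, 0.0, -2.0]
grip_width: 0.241
gripper_force: 40.0
```

Run:
```python
from m import *
s=pose();p,d,cam=grab('wrist');P=cloud(cam,d);x,y,Z=P[...,0],P[...,1],P[...,2]
print([(xx,np.nanmedian(Z[(abs(x-xx)<1.2)&(y>-130)&(y<-80)]).round(1)) for xx in range(559,585,5)])
```

```text
t 22.78 tcp [ 515.  -105.5   46.6] yaw -0.53 F [ 0.3  0.  -2. ] grip 0.241
[(559, np.float64(21.8)), (564, np.float64(21.8)), (569, np.float64(21.9)), (574, np.float64(21.9)), (579, np.float64(21.8)), (584, np.float64(141.1))]
```

Request:
{"op": "send_rows", "data": {
  "steps": "-0.2 0 0 0;-0.4 0.003 0 0;-0.5 0.004 0 0;-0.6 0.005 0 0;-0.7 0.006 0 0"
}}

```text
time: 23.25
tool_pos: [442.5, -105.0, 46.8]
tcp_rot: [3.141, -0.014, 0.002]
wrist_force: [-1.1, -0.1, -2.3]
grip_width: 0.242
gripper_force: 40.0
```

Request:
{"op": "send_rows", "data": {
  "steps": "-0.8 0.007 0 0;-0.8 0.007 0 0;-0.5 0 0.3 0;0 0 0.9 0;0 0 0.9 0"
}}

```text
time: 23.67
tool_pos: [377.0, -104.0, 109.6]
tcp_rot: [-3.141, 0.015, 0.006]
wrist_force: [1.0, -1.6, -2.1]
grip_width: 0.24
gripper_force: 40.0
```

Request:
{"op": "send_rows", "data": {
  "steps": "0.09 -0.12 0.2 0.92;0.09 -0.12 0 0.92;0.09 -0.12 0 0.92;0.09 -0.12 0 0.92;0.09 -0.12 0 0.92"
}}

```text
time: 24.08
tool_pos: [392.9, -122.6, 115.9]
tcp_rot: [3.024, 0.85, 0.001]
wrist_force: [0.1, 0.6, -2.5]
grip_width: 0.236
gripper_force: 40.0
```

Request:
{"op": "send_rows", "data": {
  "steps": "0.09 -0.12 0 0.92;0.09 -0.12 0 0.92;0.09 -0.12 0 0.92;0.09 -0.12 0 0.92;0.09 -0.12 0 0.92"
}}

```text
time: 24.5
tool_pos: [406.4, -140.6, 115.7]
tcp_rot: [2.678, 1.642, 0.0]
wrist_force: [-0.7, -0.0, -2.1]
grip_width: 0.241
gripper_force: 40.0
```

Request:
{"op": "send_rows", "data": {
  "steps": "0.09 -0.12 0 0.92;0.09 -0.12 0 0.92;0.09 -0.12 0 0.92;0.09 -0.12 0 0.92;0.09 -0.12 0 0.92"
}}

```text
time: 24.92
tool_pos: [419.9, -158.6, 115.7]
tcp_rot: [2.129, 2.31, 0.0]
wrist_force: [0.1, 0.3, -2.3]
grip_width: 0.238
gripper_force: 40.0
```

Request:
{"op": "send_rows", "data": {
  "steps": "0 0 0 0;0 0 0 0;0 0 0 0;0 0 0 0"
}}

```text
time: 25.25
tool_pos: [420.0, -158.3, 115.6]
tcp_rot: [-2.137, -2.303, -0.0]
wrist_force: [-0.2, 0.1, -1.9]
grip_width: 0.242
gripper_force: 40.0
```

Run:
```python
from m import *
s=pose();p,d,cam=grab('wrist','w14')
H,S,V=cv2.split(cv2.cvtColor(p,cv2.COLOR_RGB2HSV));P=cloud(cam,d)
m=(V<75)&(abs(P[...,2]-2.5)<3)&(P[...,0]>350)&(P[...,0]<490)&(P[...,1]<10)
m=cv2.morphologyEx(m.astype(np.uint8),cv2.MORPH_OPEN,np.ones((3,3)))
q=P[m>0];print(m.sum(),q.min(0),q.max(0))
for yy in range(-130,-10,15):
    r=q[abs(q[:,1]-yy)<1.5]
    if len(r):print(yy,r[:,0].min().round(1),r[:,0].max().round(1))
```

```text
t 25.25 tcp [ 420.  -158.3  115.6] yaw 94.27 F [-0.2  0.1 -1.9] grip 0.242
12797 [ 366.2398985  -188.54846112   -0.41436813] [467.77957182 -20.02430364   5.21226888]
-130 374.3 463.6
-115 372.5 462.1
-100 371.0 460.8
-85 369.9 459.9
-70 368.6 459.0
-55 367.5 457.2
-40 367.2 456.2
-25 376.9 454.9
```

View pics/w14.png

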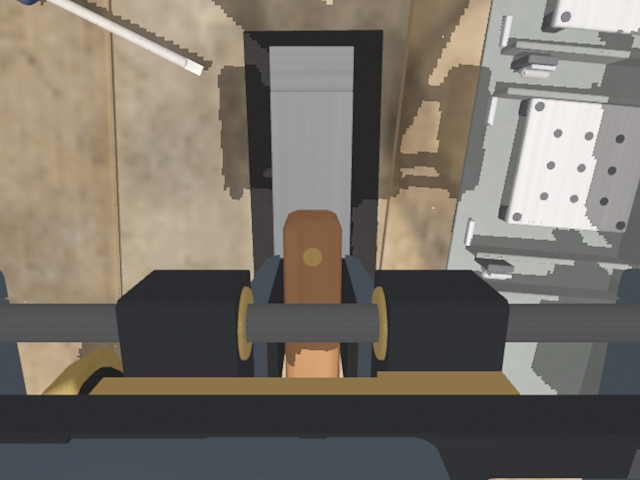

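The spatula is parallel over the mat and centred. The plate in bay 1 sits square at (575,165). Lowering onto the mat.

Request:
{"op": "send_rows", "data": {
  "steps": "0.07 0 -0.7 0;0 0 -0.7 0;0 0 -0.5 0;0 0 -0.3 0;0 0 -0.15 0"
}}

```text
time: 25.72
tool_pos: [421.7, -158.2, 44.0]
tcp_rot: [-2.135, -2.302, 0.001]
wrist_force: [0.7, 0.1, -1.2]
grip_width: 0.238
gripper_force: 40.0
```

Request:
{"op": "send_rows", "data": {
  "steps": "0 0 0 0;0 0 0 0;0 0 0 0;0 0 0 0"
}}

```text
time: 26.05
tool_pos: [423.1, -158.8, 45.9]
tcp_rot: [2.134, 2.303, 0.001]
wrist_force: [0.6, -0.4, -2.0]
grip_width: 0.244
gripper_force: 40.0
```

Request:
{"op": "send_rows", "data": {
  "steps": "0 0 -0.1 0;0 0 -0.05 0;0 0 0 0;0 0 0 0;0 0 0 0"
}}

```text
time: 26.47
tool_pos: [422.4, -158.6, 40.6]
tcp_rot: [2.135, 2.304, 0.0]
wrist_force: [0.1, 0.5, -2.4]
grip_width: 0.237
gripper_force: 40.0
```

Request:
{"op": "send_rows", "data": {
  "steps": "0 0 0 0;0 0 0 0"
}}

```text
time: 26.63
tool_pos: [422.5, -158.6, 40.6]
tcp_rot: [2.135, 2.304, 0.0]
wrist_force: [0.0, 0.3, -1.2]
grip_width: 0.245
gripper_force: 40.0
```

Request:
{"op": "send_rows", "data": {
  "steps": "0 0 -0.04 0;0 0 0 0;0 0 0 0;0 0 0 0"
}}

```text
time: 26.97
tool_pos: [422.4, -158.6, 40.5]
tcp_rot: [2.135, 2.304, 0.0]
wrist_force: [-2.5, 0.9, 9.8]
grip_width: 0.237
gripper_force: 40.0
```

Request:
{"op": "send_rows", "data": {
  "steps": "0 0 0.02 0;0 0 0 0;0 0 0 0;0 0 0 0;0 0 0 0",
  "fingers": 0.1
}}

```text
time: 27.38
tool_pos: [422.4, -158.5, 39.9]
tcp_rot: [-2.135, -2.304, 0.0]
wrist_force: [-0.1, 0.2, 0.0]
grip_width: 0.542
gripper_force: 0.0
```

Request:
{"op": "send_rows", "data": {
  "steps": "0 0 0.3 0;0 0 0.7 0;0 0 1 0;0 0 1 0;0 0 1 0"
}}

```text
time: 27.8
tool_pos: [422.1, -158.4, 161.8]
tcp_rot: [-2.135, -2.304, -0.0]
wrist_force: [-0.8, -0.2, -0.5]
grip_width: 0.552
gripper_force: 0.0
```

Request:
{"op": "send_rows", "data": {
  "steps": "0 0 1 0;0 0 1 0;0 0 1 0;0 0 0 0;0 0 0 0"
}}

```text
time: 28.22
tool_pos: [423.1, -158.8, 252.0]
tcp_rot: [2.133, 2.301, 0.003]
wrist_force: [-0.7, -0.1, -0.8]
grip_width: 0.548
gripper_force: 0.0
```

Run:
```python
from m import *
s=pose();p,d,cam=grab('wrist','w15')
H,S,V=cv2.split(cv2.cvtColor(p,cv2.COLOR_RGB2HSV));P=cloud(cam,d);x,y,Z=P[...,0],P[...,1],P[...,2]
h=((H<20)&(S>110)&(V>90)&(Z>55)&(Z<80)&(x>380)&(x<470));print('handle',rect(cam,h,67,300),np.nanmedian(Z[h]))
pt,dt,ct=grab('top');Pt=cloud(ct,dt)
for i in range(3):
    yc=24.5-130*i
    m=(abs(Pt[...,1]-yc)<40)&(Pt[...,0]>560)&(Pt[...,0]<660)&(Pt[...,2]>60)
    q=Pt[m]; t=q[q[:,2]>np.percentile(q[:,2],97)];print(i,'cover top',t.mean(0).round(1),'x at edge',np.percentile(q[:,0],1).round(1))
```

```text
t 28.22 tcp [ 423.1 -158.8  252. ] yaw 94.36 F [-0.7 -0.1 -0.8] grip 0.548
handle [((421.6513671875, -157.42413330078125), (20.05512046813965, 78.63631439208984), 4.334903717041016)] 69.27368511271098
0 cover top [590.3  20.2 144.1] x at edge 590.0
1 cover top [ 584.8 -104.6  142.3] x at edge 584.3
2 cover top [ 582.1 -237.   139.4] x at edge 580.9
```

View pics/w15.png

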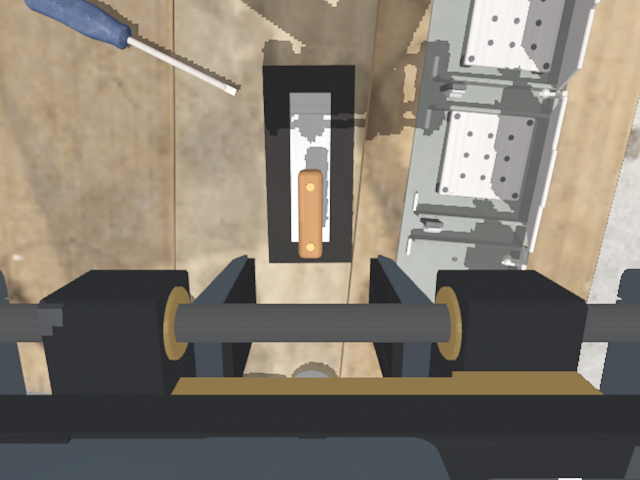

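Request:
{"op": "send_rows", "data": {
  "steps": "0.7 0.18 0 0;0.9 0.23 0 0;0.9 0.23 0 0;0.9 0.23 0 0;0.9 0.23 0 0",
  "fingers": -1,
  "newtons": 20
}}

```text
time: 28.73
tool_pos: [551.6, -124.9, 248.0]
tcp_rot: [-2.133, -2.302, 0.003]
wrist_force: [0.7, -1.3, 0.4]
grip_width: 0.218
gripper_force: 0.0
```

Request:
{"op": "send_rows", "data": {
  "steps": "0.9 0.23 0 0;0.9 0.23 0 0;0.85 0.2 0 0;0 0 0 0;0 0 -0.8 0"
}}

```text
time: 29.15
tool_pos: [633.6, -105.6, 227.5]
tcp_rot: [2.131, 2.302, 0.004]
wrist_force: [-0.2, -0.2, -0.1]
grip_width: 0.003
gripper_force: 0.0
```

Request:
{"op": "send_rows", "data": {
  "steps": "0 0 -0.9 0;0 0 -0.9 0;0 0 -0.5 0;0 0 0 0;0 0 0 0"
}}

```text
time: 29.57
tool_pos: [629.5, -105.7, 155.3]
tcp_rot: [-2.133, -2.301, 0.004]
wrist_force: [0.6, -0.3, -0.3]
grip_width: 0.005
gripper_force: 0.0
```

Request:
{"op": "send_rows", "data": {
  "steps": "0 0 0 0;0 0 0 0;0 0 0 0"
}}

```text
time: 29.82
tool_pos: [631.5, -105.9, 158.5]
tcp_rot: [2.134, 2.303, 0.002]
wrist_force: [-0.7, 0.1, -0.0]
grip_width: 0.004
gripper_force: 0.0
```

Run:
```python
from m import *
s=pose();p,d,cam=grab('scene','s2');c=[int(v) for v in proj(cam,[600,-105,90])];print(c)
u,v=max(0,min(440,c[0]-100)),max(0,min(330,c[1]-75));cv2.imwrite('pics/s2c.png',cv2.resize(p[v:v+150,u:u+200],None,fx=4,fy=4,interpolation=cv2.INTER_CUBIC)[...,::-1])
```

```text
t 29.82 tcp [ 631.5 -105.9  158.5] yaw 94.35 F [-0.7  0.1 -0. ] grip 0.004
[360, 220]
```

View pics/s2c.png

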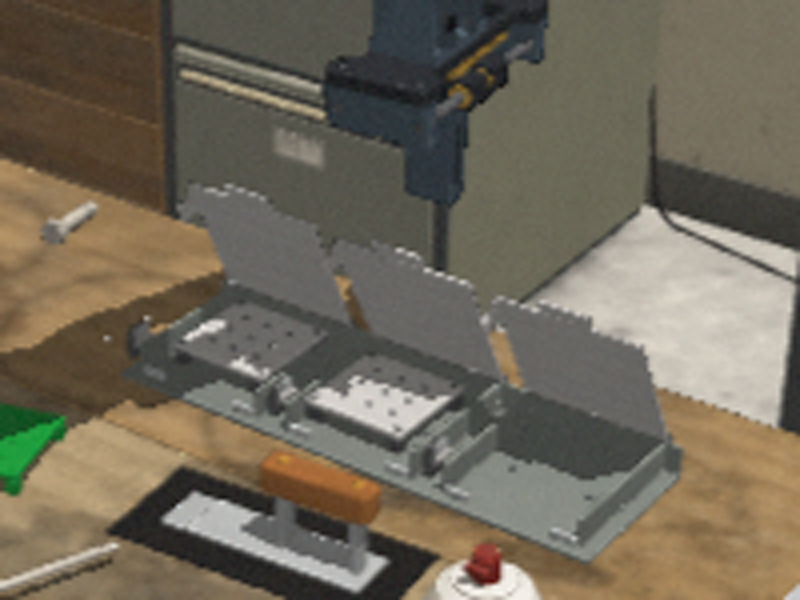

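Both plates sit inside their bays. The shut fingers are behind the edge of cover 1 at crop px (435,190). Now sweeping it shut along its arc.

Request:
{"op": "send_rows", "data": {
  "steps": "0 0 -0.6 0;0 0 -0.68 0;0 0 0 0;0 0 0 0;-0.5 0 0 0"
}}

```text
time: 30.28
tool_pos: [618.9, -106.0, 119.8]
tcp_rot: [2.132, 2.302, 0.004]
wrist_force: [1.5, 0.3, 0.6]
grip_width: 0.002
gripper_force: 0.0
```

Request:
{"op": "send_rows", "data": {
  "steps": "-0.4 0 -0.1 0;-0.5 0 -0.35 0;-0.5 0 -0.5 0;-0.4 0 -0.58 0;-0.5 0 -0.58 0"
}}

```text
time: 30.7
tool_pos: [549.1, -106.2, 57.2]
tcp_rot: [2.132, 2.3, 0.006]
wrist_force: [0.1, -0.1, 0.9]
grip_width: 0.004
gripper_force: 0.6
```

Request:
{"op": "send_rows", "data": {
  "steps": "-0.32 0 -0.5 0;-0.2 0 -0.38 0;0 0 0 0;0 0 0 0;0 0 0 0"
}}

```text
time: 31.12
tool_pos: [532.3, -106.0, 30.2]
tcp_rot: [2.134, 2.303, 0.001]
wrist_force: [-0.5, -0.8, 0.9]
grip_width: 0.006
gripper_force: 0.6
```

Request:
{"op": "send_rows", "data": {
  "steps": "0 0 -0.06 0;0 0 0 0;0 0 0 0"
}}

```text
time: 31.37
tool_pos: [532.4, -106.0, 28.9]
tcp_rot: [2.134, 2.303, 0.002]
wrist_force: [-2.1, 0.7, 9.8]
grip_width: 0.004
gripper_force: 4.9
```

Request:
{"op": "send_rows", "data": {
  "steps": "0 0 -0.03 0;0 0 0 0;0 0 0 0"
}}

```text
time: 31.62
tool_pos: [532.4, -106.0, 28.7]
tcp_rot: [2.134, 2.303, 0.002]
wrist_force: [-3.3, 0.1, 14.6]
grip_width: 0.007
gripper_force: 7.3
```

Request:
{"op": "send_rows", "data": {
  "steps": "0 0 0.6 0;0 0 1 0;0 0 1 0;0 0 1 0;0 0 1 0"
}}

```text
time: 32.03
tool_pos: [531.5, -105.6, 166.1]
tcp_rot: [2.135, 2.304, 0.001]
wrist_force: [0.5, 0.4, -0.9]
grip_width: 0.006
gripper_force: 0.0
```

Request:
{"op": "send_rows", "data": {
  "steps": "0 0 0.6 0;0.4 0.4 0 0;0.6 0.8 0 0;0.8 0.9 0 0;0.8 0.9 0 0"
}}

```text
time: 32.45
tool_pos: [610.2, -14.9, 183.1]
tcp_rot: [2.136, 2.302, 0.002]
wrist_force: [0.2, -0.9, 0.2]
grip_width: 0.005
gripper_force: 0.0
```

Request:
{"op": "send_rows", "data": {
  "steps": "0.8 0.9 0 0;0 0.45 0 0;0 0 -0.8 0;0 0 -0.6 0;0 0 0 0"
}}

```text
time: 32.87
tool_pos: [630.7, 25.2, 136.5]
tcp_rot: [-2.131, -2.301, 0.009]
wrist_force: [-1.0, 0.8, -1.6]
grip_width: 0.005
gripper_force: 0.0
```

Request:
{"op": "send_rows", "data": {
  "steps": "0 0 0 0;0 0 0 0;0 0 0 0"
}}

```text
time: 33.12
tool_pos: [634.2, 24.5, 141.9]
tcp_rot: [2.135, 2.302, 0.003]
wrist_force: [0.5, 0.4, 0.4]
grip_width: 0.007
gripper_force: 0.0
```

```bash
cat >> m.py <<'E'
def covers():
    pose()
    for n in('scene','top'):
        p,d,c=grab(n);P=cloud(c,d);x,y,Z=P[...,0],P[...,1],P[...,2]
        for i in range(3):
            yc=24.5-130*i;dx=-i*1.1
            a=[(xx,np.nanmedian(Z[(abs(x-xx-dx)<4)&(abs(y-yc)<25)&(Z<160)]).round(1)) for xx in(535,560,585,610,630) if ((abs(x-xx-dx)<4)&(abs(y-yc)<25)).any()]
            print(n,i,[(k,float(v)) for k,v in a])
E
python3 - <<'E' 2>/dev/null
from m import *
covers()
E
```

```text
t 33.12 tcp [634.2  24.5 141.9] yaw 94.33 F [0.5 0.4 0.4] grip 0.007
scene 0 [(535, 5.2), (560, 16.8), (585, 25.0), (610, 90.4), (630, 52.4)]
scene 1 [(535, 9.0), (560, 31.3), (585, 30.4), (610, 31.1), (630, 30.3)]
scene 2 [(535, 6.0), (560, 5.7), (585, 127.8), (610, 78.9), (630, 43.0)]
top 0 [(585, nan), (610, nan), (630, nan)]
top 1 [(535, 30.6), (560, 30.1), (585, 29.3), (610, 29.0), (630, 29.4)]
top 2 [(535, 2.8), (560, 3.5), (585, 6.6), (610, 88.7), (630, 52.7)]
```

Request:
{"op": "send_rows", "data": {
  "steps": "0 0 -0.4 0;0 0 -0.33 0;0 0 0 0;0 0 0 0;-0.5 0 0 0"
}}

```text
time: 33.63
tool_pos: [620.8, 24.7, 118.5]
tcp_rot: [2.134, 2.302, 0.004]
wrist_force: [0.6, 1.1, 0.6]
grip_width: 0.006
gripper_force: 0.0
```

Request:
{"op": "send_rows", "data": {
  "steps": "-0.4 0 -0.1 0;-0.5 0 -0.35 0;-0.5 0 -0.5 0;-0.4 0 -0.58 0;-0.5 0 -0.58 0"
}}

```text
time: 34.05
tool_pos: [550.7, 24.8, 55.8]
tcp_rot: [2.133, 2.302, 0.006]
wrist_force: [2.2, -0.5, 1.3]
grip_width: 0.007
gripper_force: 0.6
```

Request:
{"op": "send_rows", "data": {
  "steps": "-0.32 0 -0.5 0;-0.2 0 -0.38 0;0 0 0 0;0 0 0 0;0 0 0 0"
}}

```text
time: 34.47
tool_pos: [534.5, 24.8, 29.3]
tcp_rot: [2.135, 2.303, 0.002]
wrist_force: [-0.1, 0.3, 1.4]
grip_width: 0.006
gripper_force: 0.6
```

Then press, and move on to cover 2 (y ≈ -235.5).

Request:
{"op": "send_rows", "data": {
  "steps": "0 0 -0.05 0;0 0 0 0;0 0 -0.03 0;0 0 0 0;0 0 0 0"
}}

```text
time: 34.88
tool_pos: [534.5, 24.8, 28.6]
tcp_rot: [2.134, 2.303, 0.002]
wrist_force: [-3.6, -0.3, 15.7]
grip_width: 0.005
gripper_force: 8.4
```

Request:
{"op": "send_rows", "data": {
  "steps": "0 0 0.6 0;0 0 1 0;0 0 1 0;0 0 1 0;0 0 1 0"
}}

```text
time: 35.3
tool_pos: [533.5, 24.8, 165.7]
tcp_rot: [-2.135, -2.304, 0.0]
wrist_force: [0.3, 0.6, -0.3]
grip_width: 0.005
gripper_force: 0.0
```

Request:
{"op": "send_rows", "data": {
  "steps": "0 -0.2 0.6 0;0.3 -0.8 0 0;0.35 -0.9 0 0;0.35 -0.9 0 0;0.35 -0.9 0 0"
}}

```text
time: 35.72
tool_pos: [574.6, -87.3, 182.5]
tcp_rot: [2.135, 2.305, 0.001]
wrist_force: [0.2, -0.8, 1.2]
grip_width: 0.008
gripper_force: 0.0
```

Request:
{"op": "send_rows", "data": {
  "steps": "0.35 -0.9 0 0;0.35 -0.9 0 0;0.35 -0.9 0 0;0.35 -0.9 0 0;0.35 -0.9 0 0"
}}

```text
time: 36.13
tool_pos: [627.0, -222.6, 182.0]
tcp_rot: [-2.135, -2.304, 0.0]
wrist_force: [-0.2, -0.4, -0.6]
grip_width: 0.005
gripper_force: 0.0
```

Request:
{"op": "send_rows", "data": {
  "steps": "0.2 -0.43 0 0;0 0 0 0;0 0 0 0;0 0 0 0"
}}

```text
time: 36.47
tool_pos: [632.3, -233.3, 181.9]
tcp_rot: [-2.134, -2.304, -0.0]
wrist_force: [-0.1, -0.4, -0.4]
grip_width: 0.007
gripper_force: 0.0
```

```bash
python3 - <<'E' 2>/dev/null
from m import *
covers()
E
```

```text
t 36.47 tcp [ 632.3 -233.3  181.9] yaw 94.37 F [-0.1 -0.4 -0.4] grip 0.007
scene 0 [(535, 29.9), (560, 31.2), (585, 31.5), (610, 30.9), (630, 30.4)]
scene 1 [(535, 29.2), (560, 31.7), (585, 31.8), (610, 30.6), (630, 30.5)]
scene 2 [(535, 5.4), (560, 6.1), (585, 126.6), (610, 81.1), (630, 42.9)]
top 0 [(535, 30.7), (560, 30.1), (585, 29.0), (610, 29.0), (630, 29.0)]
top 1 [(535, 29.9), (560, 29.9), (585, 28.7), (610, 29.0), (630, 29.0)]
top 2 [(535, nan), (560, nan), (585, nan), (610, nan), (630, nan)]
```

Request:
{"op": "send_rows", "data": {
  "steps": "0 -0.06 -0.8 0;0 0 -0.8 0;0 0 -0.46 0;0 0 0 0;0 0 0 0"
}}

```text
time: 36.98
tool_pos: [632.4, -235.0, 120.2]
tcp_rot: [-2.134, -2.304, 0.0]
wrist_force: [-0.2, 0.3, 1.0]
grip_width: 0.005
gripper_force: 0.0
```

Request:
{"op": "send_rows", "data": {
  "steps": "-0.5 0 0 0;-0.4 0 -0.1 0;-0.5 0 -0.35 0;-0.5 0 -0.5 0;-0.4 0 -0.58 0"
}}

```text
time: 37.4
tool_pos: [564.8, -236.3, 77.3]
tcp_rot: [2.131, 2.3, 0.003]
wrist_force: [-0.0, 0.2, 0.6]
grip_width: 0.009
gripper_force: 0.5
```

Request:
{"op": "send_rows", "data": {
  "steps": "-0.5 0 -0.58 0;-0.32 0 -0.5 0;-0.2 0 -0.38 0;0 0 0 0;0 0 0 0"
}}

```text
time: 37.82
tool_pos: [533.9, -236.1, 32.0]
tcp_rot: [2.134, 2.303, 0.001]
wrist_force: [0.4, 0.1, -0.3]
grip_width: 0.005
gripper_force: 0.0
```

Request:
{"op": "send_rows", "data": {
  "steps": "0 0 0 0;0 0 0 0"
}}

```text
time: 37.98
tool_pos: [534.4, -236.2, 32.0]
tcp_rot: [2.133, 2.303, 0.001]
wrist_force: [0.0, -0.7, -0.2]
grip_width: 0.007
gripper_force: 0.0
```

Request:
{"op": "send_rows", "data": {
  "steps": "0 0 -0.1 0;0 0 -0.06 0;0 0 0 0;0 0 0 0;0 0 0 0"
}}

```text
time: 38.4
tool_pos: [534.5, -236.4, 28.8]
tcp_rot: [2.133, 2.302, 0.002]
wrist_force: [-2.3, 1.0, 14.6]
grip_width: 0.002
gripper_force: 7.6
```

Request:
{"op": "send_rows", "data": {
  "steps": "0 0 0.6 0;0 0 1 0;0 0 1 0;0 0 1 0;0 0 1 0"
}}

```text
time: 38.82
tool_pos: [533.1, -235.8, 165.4]
tcp_rot: [2.135, 2.304, 0.0]
wrist_force: [-0.1, -0.6, -0.7]
grip_width: 0.005
gripper_force: 0.0
```

Request:
{"op": "send_rows", "data": {
  "steps": "-0.5 0 1 0;-0.9 0 0.5 0;-0.9 0 0 0;-0.9 0 0 0;-0.9 0 0 0"
}}

```text
time: 39.23
tool_pos: [409.1, -235.8, 209.3]
tcp_rot: [2.134, 2.304, 0.0]
wrist_force: [-0.5, 0.3, 1.0]
grip_width: 0.003
gripper_force: 0.0
```

Request:
{"op": "send_rows", "data": {
  "steps": "0 0 0 0;0 0 0 0;0 0 0 0"
}}

```text
time: 39.48
tool_pos: [410.9, -236.2, 209.3]
tcp_rot: [2.135, 2.303, 0.001]
wrist_force: [-0.2, 0.8, 0.6]
grip_width: 0.005
gripper_force: 0.0
```

```bash
python3 - <<'E' 2>/dev/null
from m import *
covers();plates('top')
p,d,cam=grab('wrist');H,S,V=cv2.split(cv2.cvtColor(p,cv2.COLOR_RGB2HSV));P=cloud(cam,d)
h=((H<20)&(S>110)&(V>90)&(P[...,2]>55)&(P[...,2]<80)&(P[...,0]>380)&(P[...,0]<470));print('handle',rect(cam,h,67,300))
E
```

```text
t 39.48 tcp [ 410.9 -236.2  209.3] yaw 94.34 F [-0.2  0.8  0.6] grip 0.005
scene 0 [(535, 10.9), (560, 31.3), (585, 31.2), (610, 31.1), (630, 29.4)]
scene 1 [(535, 29.9), (560, 31.2), (585, 31.1), (610, 30.4), (630, 31.4)]
scene 2 [(535, 9.1), (560, 31.7), (585, 31.3), (610, 30.7), (630, 30.0)]
top 0 [(535, 30.4), (560, 30.0), (585, 29.7), (610, 28.8), (630, 29.1)]
top 1 [(535, 30.2), (560, 29.8), (585, 30.2), (610, 28.7), (630, 28.9)]
top 2 [(535, 30.2), (560, 29.5), (585, 28.5), (610, 28.2), (630, 28.4)]
handle [((421.9364318847656, -158.37637329101562), (20.545644760131836, 78.146728515625), 4.688832759857178)]
```

```bash
python3 -c "
from station import bot
print(bot.close_job())"
```

```text
the job is handed in; nothing more can be done
None
```

The job is handed in: the two plates present are set down in bays 0 and 1, the spatula lies flat along its mat, and all three covers measured shut just before hand-in; no verdict came back.

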